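Clamp the bench drill for buffing and set out the finials

TASK

Get the buffing drill ready: pull the hex key out of the stand's clamp screw, flip it so that its short arm goes into the socket and its long arm is the lever, turn the screw clockwise until it comes up solid, then take the key out and lay it in the tool tray. Only then, and with the drill still unplugged, squeeze the trigger fully home and let it spring back, to prove that it switches off. Also stand every finial from the rack upright on its foot on the papered board, steady and touching no other, and leave the other things on the bench where they are.

Things in the scene. Friction and masses are not known exactly. Their poses are not given: they have to be found in the camera images.
- drill_stand: Fixed green stand holding a yellow drill on its side. Origin on the bench under the clamp collar. Drill axis along y, 140 mm up: 80 mm buffing wheel at y -112..-136, motor (radius 36) at y 24..176. Clamp ears to z 205 at x and y within 22. Black grip lies level: x -27..-159, y 102.5..147.5, z 122..158 mm; its butt past x -141 is 54 mm wide. Yaw within 0.25 rad of the world's.
- clamp_screw (a joint): Turn of the clamp screw about its level axis, rad: 0 as found (finger-tight), grows clockwise as seen from the robot's side, stops solid at 0.7 = tight. Stiff: about 1.0 N m all the way; stays where it is left.
- screw_mouth (a point): Centre of the mouth of the hex socket in the clamp screw's dark barrel head (30 mm across, 36 long); at x -62, y 0, z 180 mm in the stand. x points into the socket, away from the robot; the frame turns about x with the screw. Socket 36 mm deep, 1 mm loose round the key, mouth chamfered. At joint 0 the key fits with its plane level (or each 60 deg from there), play about 0.15 rad.
- trigger (a joint): Squeeze of the drill's red trigger, rad: 0 released, 0.28 fully home (over 0.23 counts as home). Sprung: about 4 N at its pad to start, 10 N at the end; springs back by itself.
- trigger_pad (a point): Middle of the front face of the red trigger, on the grip's -y side (stand frame x -72, y 90.5, z 140 mm when released). Trigger 44 mm long along the grip, 18 mm high, hinged at its end nearer the motor; squeezed, the pad moves about 8 mm towards +y, into the grip. The grip's back face is 57 mm beyond the released pad in +y.
- hex_key: Loose L-shaped steel hex key, 14 mm across flats, 0.24 kg. Origin where the arms' centre lines meet (7 mm above what it lies on); x along the long arm (tip at 145 mm), y along the short arm (tip at 65 mm). Starts with the long arm about 34 mm deep in the screw's socket, z up, short arm to the robot's left, drooping a few degrees. Centre of mass 45 mm along the long arm.
- key_long_tip (a point): End of the key's long arm.
- key_short_tip (a point): End of the key's short arm.
- tool_tray: Fixed shallow dark steel tray for the key, outside 145 (x) by 235 (y) by 24 mm high, walls and floor 4 mm thick. Origin at the centre of its underside.
- rack: Fixed plywood block 200 x 200 x 40 mm with four holes 39 mm wide and 26 mm deep at x and y +-47.5 mm, in which the finials stand at the start. Origin at the centre of its underside.
- board: Fixed wooden board 220 (x) by 240 (y) by 12 mm, topped with pale paper, for the finials. Origin at the centre of its underside.
- finial1: Turned wooden finial, 125 mm high, 0.09 kg, top-heavy. Origin under the centre of its foot, z up its axis. Foot 34 mm across, 9 mm high; stem 15 to 20 mm; collar 32 mm across at 66 to 70 mm; ball head 52 mm across, widest from 88 to 106 mm. Two to four are present (None if absent), starting in rack holes, feet 14 mm above the bench.
- finial2: Turned wooden finial, 125 mm high, 0.09 kg, top-heavy. Origin under the centre of its foot, z up its axis. Foot 34 mm across, 9 mm high; stem 15 to 20 mm; collar 32 mm across at 66 to 70 mm; ball head 52 mm across, widest from 88 to 106 mm. Two to four are present (None if absent), starting in rack holes, feet 14 mm above the bench.
- finial3: Turned wooden finial, 125 mm high, 0.09 kg, top-heavy. Origin under the centre of its foot, z up its axis. Foot 34 mm across, 9 mm high; stem 15 to 20 mm; collar 32 mm across at 66 to 70 mm; ball head 52 mm across, widest from 88 to 106 mm. Two to four are present (None if absent), starting in rack holes, feet 14 mm above the bench.
- finial4: Turned wooden finial, 125 mm high, 0.09 kg, top-heavy. Origin under the centre of its foot, z up its axis. Foot 34 mm across, 9 mm high; stem 15 to 20 mm; collar 32 mm across at 66 to 70 mm; ball head 52 mm across, widest from 88 to 106 mm. Two to four are present (None if absent), starting in rack holes, feet 14 mm above the bench.
- tape_measure: Yellow tape measure, 66 mm; not part of the job, to be left alone. Origin on the bench under it.
- wax_tin: Yellow wax tin, 86 mm across; not part of the job, to be left alone. Origin on the bench under it.
- glue_bottle: Yellow glue bottle, 170 mm high; not part of the job, to be left alone. Origin on the bench under it.
- offcut: Wood offcut 80 x 45 x 22 mm; not part of the job, to be left alone. Origin on the bench under it.
- pencil: Red carpenter's pencil, 185 mm; not part of the job, to be left alone. Origin on the bench under it.
- wax_bar: Brown bar of polishing compound, 100 mm; not part of the job, to be left alone. Origin on the bench under it.
Not all that is in view belongs to the job. What is shaped like the finial3 but pink or turquoise is not meant.

How it is judged:
By the outcome, as a careful person would: the job done as asked, in the order asked, and still so for the second after the job is handed in, with the robot touching nothing.
Of finial1, finial2, finial3, finial4 only 2 to 4 are there at a start; the rules pass over those that are not, and their reading is None.
At some moment in a run one of hex_key may be knocked a few centimetres aside while the robot is not near it.
Once in a run the grip may slacken for a moment while it holds something.
It also fails if it takes over 210 s, if anything falls off the work surface, if the arm or the gripper's body presses on something with over 40 N, if the wrist force passes 120 N, or if a joint passes its speed limit or range.

ROBOT

A 7-joint arm with a two-finger parallel gripper is mounted at the origin on the work surface. World frame = base frame: x ahead of the robot, y to its left, z up, the work surface at z = 0. Lengths are in m, angles in rad, forces in N, time in s.
With the tool pointing down it reaches from about 0.4 to 0.85 m from the base axis. Payload 4.4 kg.
Tool frame: the origin (TCP) lies between the finger pads; the fingertips stand 25 mm ahead of it and the grasp point (between the pads) lies 6 mm ahead of it; z points along the fingers, y is the line along which they close (so a half turn about z gives the same grasp; the last joint's range is limited). The gripper opens to 94 mm and grips with 3 to 60 N. Pads are 16 mm wide; open, the fingers measure 119 mm over their backs; the gripper's body (75 mm by 177 mm) begins 78 mm behind the grasp point.
Start: joints at [-1.25, 0.628, 0.038, 1.517, -0.027, 0.996, -0.02], TCP at [0.245, 0.602, 0.23] pointing down, gripper open.
Joint ranges: [-3.06, 3.06], [-0.37, 2.12], [-1.25, 1.32], [0.18, 2.47], [-1.1, 4.24], [0.23, 1.98], [-2.94, 2.94]. Speed limits (rad/s): [2.57, 2.57, 3.14, 3.14, 3.14, 3.14, 3.14].

INTERFACE

Orientations are given as a unit quaternion [x, y, z, w].
In Python, from station import * gives the robot as it stands. The module is installed in compiled form; this text tells all that it offers.
- The arm moves only by the shell command python3 -m handwheel 'ROWS'. ROWS is JSON, a list that holds one entry, the list of rows, each a list of 7 numbers: the shift along the tool's x, y, z as a fraction of full scale, then the turn, a rotation vector about the tool's x, y, z as a fraction of full scale, then the opening, from 0 (shut) to 1 (fully open). In form: [[[tx, ty, tz, rx, ry, rz, jaw], ...]]. A call has 1 to 20 rows; each row shifts and turns the commanded pose from where the row before left it, along the tool's axes as they then stand; what a row does not reach is not made up. Full scale, the value 1, is 2.5 cm for a shift and 60 degrees for a turn. A row lasts 1/12 s, in which the tool goes at most 41.7 mm and 7.16 degrees, less where a joint would pass 70% of its speed; a pose out of reach is approached as far as the arm can. A call with a number of a shift or a turn outside -1 to 1 is refused whole. A call with a gripper value outside its range is refused whole. The fingers move at their own pace and stop on an object; the grip force is fixed at half the most. Time passes only in rows, so rows that do not move let the fingers close. It gives the time, the measured TCP pose, the force, the opening and the grip force at its end, in the units of the state.
- get_state(): the state, without advancing time (a new reading comes with each control period).
- read_camera(name): name is "scene" or "top"; returns a dict with "img" (420x560x3 uint8, blue, green, red), "range_z" (420x560 float32, m along the optical axis (not along the pixel's ray), 0 where there is no reading), "mtx" (3x3 intrinsics, pixels), "camera_from_world" (4x4, takes a point from world to camera coordinates). Camera axes: x right, y down, z forward; pixel columns grow to the right and rows downward; lengths in m; the calibration is good to about 2 mm. A picture is of the moment at which its call begins.
- sign_off(): hands the job in; it is judged then, once.
The state is a dict: "t": time; "qpos": joint angles; "joint_vel": joint speeds; "joint_efforts": joint torques, N m; "position": TCP position; "tool_rot": TCP orientation; "wrist_force": force on the tool from outside, world axes, zero at the start; "ft_torque": the same for the moment, N m; "width": finger opening in m; "finger_force": force on a finger pad.
Only numpy, scipy, OpenCV 4.12 (cv2) and the standard library are available. Lean on these libraries where they do the work, as an engineer would, in place of code of your own. Each camera call takes 0.05 s, during which the arm holds its last target. There are 200 camera calls.

## Working session

There is one attempt and no reset: what is moved stays moved. The work goes in short steps, Python scripts to look and compute and a shell command to move; the robot and the scene stay as the last step left them, time stands still between calls to the robot, and variables do not carry over. Pictures are saved under pics/ and viewed, at most 14 in all, crops included, and the job is handed in when it is done.

```bash
mkdir -p pics; python3 - <<'E'
from station import *
import cv2,numpy as np
s=get_state();print(s)
for n in("scene","top"):
    c=read_camera(n);cv2.imwrite(f"pics/{n}0.png",c["img"]);np.savez(f"{n}0.npz",**c)
    print(n,c["mtx"].round(1).tolist(),c["camera_from_world"].round(3).tolist())
E
```

```text
{'t': 0.0, 'qpos': array([-1.24981342,  0.62931555,  0.03842211,  1.51837591, -0.02698235,
        0.99628627, -0.01999551]), 'joint_vel': array([-1.28688021e-03,  9.20961734e-04,  5.15294579e-05, -2.26314697e-03,
        1.24958469e-03,  9.34257224e-04, -4.56272103e-04]), 'joint_efforts': array([-1.39933936e-04, -5.49706936e+01,  1.14303723e+00, -1.86642659e+01,
       -5.23827143e-02,  2.36219983e-02,  1.38491591e-04]), 'position': array([0.24491889, 0.6014182 , 0.22957102]), 'tool_rot': array([ 1.92173437e-01,  9.81360534e-01, -9.18841119e-04, -1.66526540e-04]), 'wrist_force': array([ 0.312356  , -0.8711883 , -0.03394532]), 'ft_torque': array([ 0.02763612,  0.01389401, -0.00395495]), 'finger_force': 0.0, 'width': 0.0939576075405328}
scene [[531.7, 0.0, 284.3], [0.0, 531.7, 202.5], [0.0, 0.0, 1.0]] [[-0.863, 0.505, 0.016, 0.416], [0.394, 0.693, -0.603, -0.163], [-0.316, -0.514, -0.797, 2.031], [0.0, 0.0, 0.0, 1.0]]
top [[401.8, 0.0, 276.9], [0.0, 401.8, 208.5], [0.0, 0.0, 1.0]] [[-0.02, -1.0, -0.011, 0.075], [-0.996, 0.021, -0.089, 0.533], [0.089, 0.009, -0.996, 1.132], [0.0, 0.0, 0.0, 1.0]]
```

View pics/scene0.png

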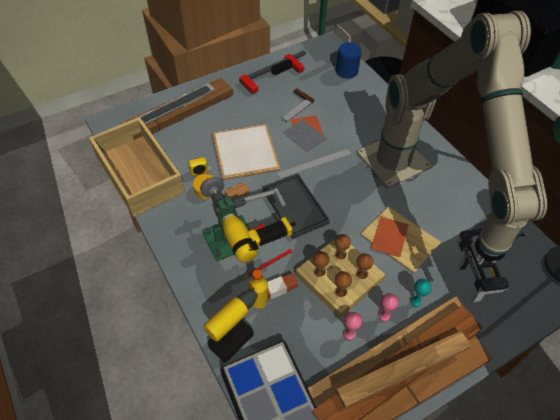

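View pics/top0.png

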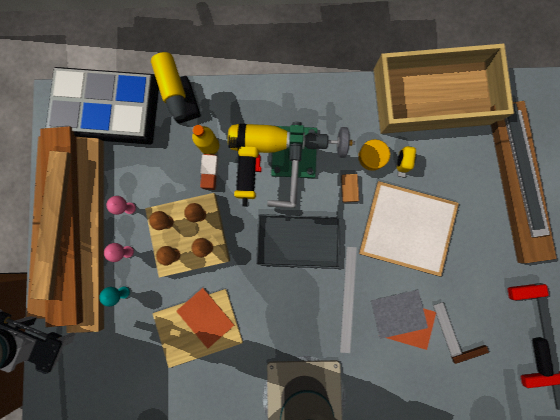

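The scene view shows the drill stand at about (235,225), the key running towards the robot over the dark tray, and four brown finials in the rack at (340,275). The top view shows the key corner near (270,204), the finial heads near (160,220), (194,212), (168,255) and (202,247), and the papered board at (410,228).

```bash
cat > h.py <<'E'
import numpy as np, cv2
from scipy.spatial.transform import Rotation as R
def load(n): return dict(np.load(n))
def shot(cam,name):
    from station import read_camera
    c=read_camera(cam); np.savez(name+".npz",**c); return c
def cloud(c):
    z=c["range_z"]; v,u=np.mgrid[:z.shape[0],:z.shape[1]]
    K=c["mtx"]; p=np.stack([(u-K[0,2])/K[0,0]*z,(v-K[1,2])/K[1,1]*z,z],-1)
    T=np.linalg.inv(c["camera_from_world"]); w=p@T[:3,:3].T+T[:3,3]; w[z<=0]=np.nan
    return w
def ray(c,u,v,h):
    K=c["mtx"];T=np.linalg.inv(c["camera_from_world"])
    d=T[:3,:3]@np.array([(u-K[0,2])/K[0,0],(v-K[1,2])/K[1,1],1]);o=T[:3,3]
    return o+d*(h-o[2])/d[2]
def hsv(c): return cv2.cvtColor(c["img"],cv2.COLOR_BGR2HSV)
def yaw_frame(yaw,tilt=None): return R.from_euler('z',yaw)*R.from_euler('x',np.pi)
def plan(pos,rot=None,s=None):
    """rotation first, then shift, in tool axes and fractions of full scale"""
    if s is None:
        from station import get_state; s=get_state()
    r0=R.from_quat(s["tool_rot"]); rot=rot or r0
    rv=(r0.inv()*rot).as_rotvec()/(np.pi/3)
    d=rot.inv().apply(np.array(pos)-s["position"])/0.025
    print("turn",rv.round(3),"rows>=%.1f"%(np.linalg.norm(rv)/0.119),"shift",d.round(2))
E
python3 - <<'E'
from h import *
c=load("top0.npz");w=cloud(c);H=hsv(c);h,s,v=cv2.split(H)
def comp(m,amin=30):
    n,l,st,ce=cv2.connectedComponentsWithStats(m.astype(np.uint8))
    return [(l==i,st[i],ce[i]) for i in range(1,n) if st[i,4]>=amin]
z=w[...,2]
print("bench z",np.nanmedian(z[300:340,360:365]),np.nanmedian(z[270:285,230:250]))
# finials
m=(z>0.085)&(z<0.15)&(np.mgrid[:420,:560][1]>135)&(np.mgrid[:420,:560][1]<235)&(np.mgrid[:420,:560][0]>195)&(np.mgrid[:420,:560][0]<275)
for k,st,ce in comp(m): 
    p=w[k];ok=p[:,2]>p[:,2].max()-.006
    print("finial",ce.round(1),"top",p[ok].mean(0).round(4),"zmax",p[:,2].max().round(4),"all",(np.nanmin(p[:,:2],0)+np.nanmax(p[:,:2],0)).round(4)/2)
# board: paper
m=(v>150)&(s<60)&(np.abs(z-0.012)<.008)
for k,st,ce in sorted(comp(m,2000),key=lambda a:-a[1][4])[:2]:
    p=w[k][:,:2].astype(np.float32);print("board",cv2.minAreaRect(p),np.nanmedian(w[k][:,2]))
# yellow motor
m=(h>18)&(h<32)&(s>150)&(z>0.12)&(z<.2)
for k,st,ce in comp(m,100):
    p=w[k];print("yellow",st,p.mean(0).round(3),p[:,2].max().round(4),cv2.minAreaRect(p[:,:2].astype(np.float32)))
# elevated stuff near key
for u in range(262,330,3):
    pass
sub=w[140:215,255:330]
m=(np.abs(w[...,2]-.187)<.012)&(s<70)
for k,st,ce in comp(m,20):
    p=w[k];print("z187",st,p.mean(0).round(4),np.median(p[:,2]).round(4),cv2.minAreaRect(p[:,:2].astype(np.float32)))
# tray
m=(np.abs(z-.024)<.008)&(v<90)
for k,st,ce in sorted(comp(m,200),key=lambda a:-a[1][4])[:3]:
    p=w[k];print("tray",st,cv2.minAreaRect(p[:,:2].astype(np.float32)))
big=cv2.resize(c["img"][110:220,210:360],None,fx=5,fy=5,interpolation=cv2.INTER_CUBIC);cv2.imwrite("pics/topcrop.png",big)
c=load("scene0.npz");cv2.imwrite("pics/scenecrop.png",cv2.resize(c["img"][150:290,180:350],None,fx=4.2,fy=4.2,interpolation=cv2.INTER_CUBIC))
E
```

```text
bench z 0.0006009252760873496 0.0006282438849382066
finial [193.3 212.1] top [0.5216 0.2854 0.1376] zmax 0.1416 all [0.5214  0.28395]
finial [158.4 220.1] top [0.5021 0.378  0.1375] zmax 0.1417 all [0.5023  0.37675]
finial [200.5 247.1] top [0.4272 0.266  0.1384] zmax 0.1424 all [0.4286 0.2656]
finial [165.4 255.2] top [0.4088 0.3578 0.1365] zmax 0.1401 all [0.40945 0.35795]
board ((0.4718574285507202, -0.3163129687309265), (0.2206052988767624, 0.20070673525333405), 73.1760025024414) 0.013248562193405977
yellow [ 151   52   34   51 1031] [0.866 0.337 0.189] 0.1994 ((0.8683972954750061, 0.34004437923431396), (0.12085422873497009, 0.05893832445144653), 17.050798416137695)
yellow [228 124  12  19 160] [0.719 0.171 0.171] 0.1781 ((0.719813346862793, 0.17117087543010712), (0.027785852551460266, 0.05481194332242012), 85.83047485351562)
yellow [ 230  124   57   34 1244] [0.698 0.098 0.166] 0.1805 ((0.7006914615631104, 0.10739513486623764), (0.14515021443367004, 0.08764316141605377), 85.869873046875)
yellow [194 128  16  15 110] [0.721 0.257 0.128] 0.163 ((0.7232841849327087, 0.2578603625297
[... 926 characters left out ...]
618  0.0181 0.1849] 0.1832 ((0.6058988571166992, 0.02639593742787838), (0.038092099130153656, 0.15827879309654236), 80.98848724365234)
z187 [282 398  51  22 183] [0.053  0.0051 0.1867] 0.1875 ((0.04407238960266113, 0.001245100051164627), (0.041490741074085236, 0.11956216394901276), 2.017226457595825)
tray [523 297  37  80 585] ((0.16395169496536255, -0.6480292677879333), (0.2095509022474289, 0.10107892751693726), 6.240594863891602)
tray [406 122 117 141 580] ((0.6284869909286499, -0.5532980561256409), (0.4958120882511139, 0.21495293080806732), 38.16306686401367)
tray [ 99  83  59 212 558] ((0.6246967315673828, 0.5438123941421509), (0.14636138081550598, 0.6307421922683716), 72.14580535888672)
```

View pics/topcrop.png

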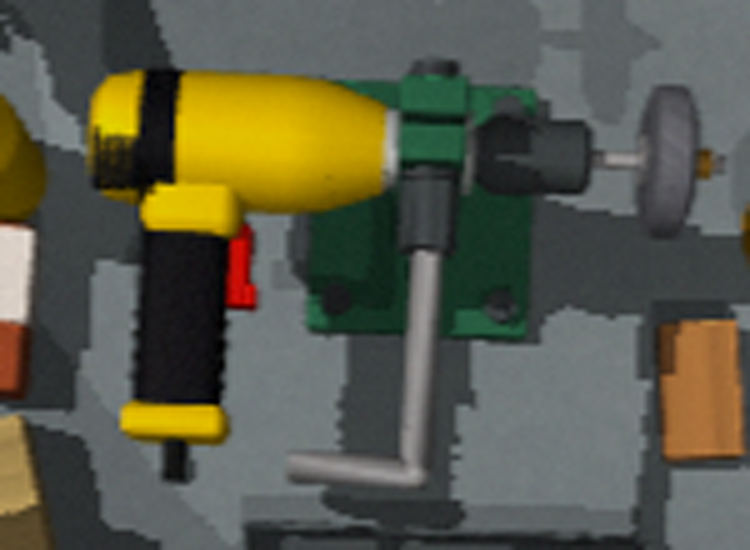

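View pics/scenecrop.png

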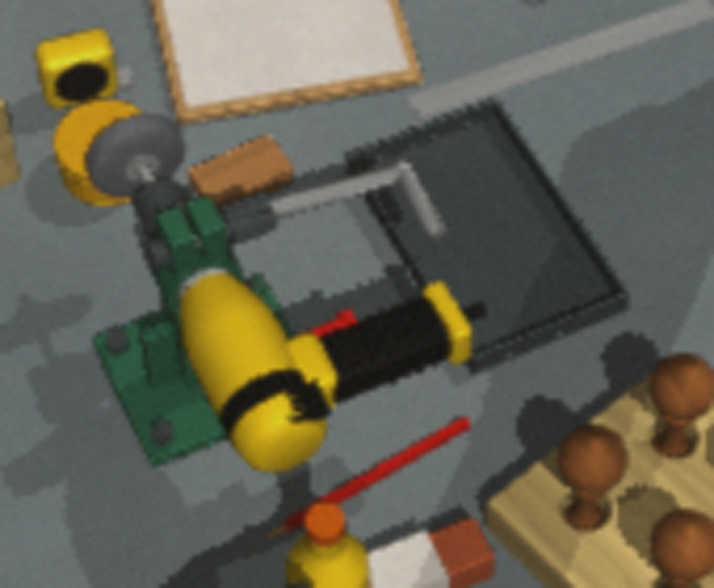

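The top crop shows the key's long arm from about (432,250) down to its corner at (413,470), with the short arm tip at (290,465). The trigger is at (242,265). The scene crop agrees and shows the tray empty under the key.

```bash
python3 - <<'E'
from h import *
c=load("top0.npz");w=cloud(c);h,s,v=cv2.split(hsv(c));z=w[...,2]
U=np.mgrid[:420,:560][1];V=np.mgrid[:420,:560][0]
# long arm: for rows 162..198, mask of key z
for lo,hi in((.15,.2),):
    P=[]
    for r in range(163,198,2):
        k=np.where((z[r]>lo)&(z[r]<hi)&(U[r]>282)&(U[r]<305))[0]
        if len(k): 
            p=ray(c,k.mean(),r,.184);P.append(p); 
            if r%6==1: print(r,k.min(),k.max(),w[r,k].mean(0).round(4),np.median(z[r,k]).round(4),p.round(4))
    P=np.array(P);a=np.polyfit(P[:,0],P[:,1],1);print("arm y=a x+b",a,"yaw",np.degrees(np.arctan(a[0])))
# short arm
k=(z>.13)&(z<.2)&(V>196)&(V<212)&(U>262)&(U<300)
p=w[k];print("short",p.min(0),p.max(0))
for u in range(264,298,4):
    q=k[:,u]; 
    if q.any(): print(u,V[q,u].mean(),w[q,u].mean(0).round(4), z[q,u].max().round(4))
# motor axis from top ridge / edges per column
E=[]
for u in range(242,284,2):
    q=np.where((z[:,u]>.12)&(z[:,u]<.19)&(V[:,u]>118)&(V[:,u]<156))[0]
    p=w[q,u]; t=p[np.nanargmax(p[:,2])]
    # circle fit in x,z with radius 36->unknown
    A=np.c_[2*p[:,0],2*p[:,2],np.ones(len(p))];b=(p[:,0]**2+p[:,2]**2)
    x=np.linalg.lstsq(A,b,rcond=None)[0];E.append([p[:,1].mean(),x[0],x[1],np.sqrt(x[2]+x[0]**2+x[1]**2),p[:,2].max()])
E=np.array(E);print(E.round(4)[::4]);g=(abs(E[:,2]-.14)<.01);a=np.polyfit(E[g,0],E[g,1],1);print("motor x=a y+b",a,np.degrees(a[0]),g.sum())
# tray rim corners
m=(z>.015)&(z<.035)&(V>200)&(V<275)&(U>250)&(U<350)&(v<110)
p=w[m];print("tray",cv2.minAreaRect(p[:,:2].astype(np.float32)),m.sum())
# wheel
m=(z>.11)&(z<.19)&(U>337)&(U<356)&(V>120)&(V<160);print("wheel",w[m].mean(0),w[m].max(0),w[m].min(0))
# ears
m=(z>.195)&(z<.215)&(U>275)&(U<320)&(V>110)&(V<160);print("ears",w[m].mean(0),w[m].max(0),w[m].min(0))
m=((h<8)|(h>172))&(s>150)&(U>252)&(U<266)&(V>150)&(V<178);print("trig",w[m].mean(0),w[m].max(0),w[m].min(0))
E
```

```text
163 292 297 [0.6333 0.0158 0.1835] 0.1829 [0.6332 0.0158 0.184 ]
169 291 297 [0.6183 0.0173 0.1824] 0.1814 [0.618  0.0174 0.184 ]
175 291 297 [0.6036 0.0176 0.1795] 0.1798 [0.6029 0.0178 0.184 ]
181 291 296 [0.5885 0.0192 0.1797] 0.1795 [0.5878 0.0194 0.184 ]
187 291 296 [0.5734 0.0196 0.1788] 0.1789 [0.5727 0.0197 0.184 ]
193 290 296 [0.5588 0.021  0.1749] 0.1759 [0.5577 0.0213 0.184 ]
arm y=a x+b [-0.0719629   0.06144903] yaw -4.116074744109745
short [0.52393015 0.01358468 0.16612724] [0.54931198 0.08693552 0.18031401]
268 203.0 [0.5351 0.0843 0.1735] 0.1767
272 203.0 [0.535  0.0742 0.1731] 0.1776
276 203.5 [0.5334 0.0642 0.1737] 0.1759
280 203.5 [0.5332 0.0542 0.1739] 0.1762
284 203.5 [0.5329 0.0442 0.1746] 0.1759
288 204.0 [0.5316 0.0342 0.1727] 0.1771
292 202.0 [0.5362 0.0241 0.175 ] 0.177
296 197.0 [0.5492 0.0136 0.1699] 0.1699
[[0.1479 0.7076 0.1304 0.046  0.179 ]
 [0.1275 0.7058 0.1297 0.0456 0.1804]
 [0.1072 0.7094 0.1389 0.0374 0.1787]
 [0.0865 0.7087 0.1414 0.035  0.1775]
 [0.066  0.7078 0.1418 0.0331 0.1776]
 [0.0455 0.7063 0.144  0.0247 0.1717]]
motor x=a y+b [1.88853594e-04 7.07627025e-01] 0.010820513868665912 16
tray ((0.4636622965335846, -0.008674904704093933), (0.260938435792923, 0.1917514055967331), 86.6355209350586) 422
wheel [ 0.68911256 -0.11176897  0.16566138] [ 0.7314054  -0.09856724  0.1839583 ] [ 0.65533837 -0.14255794  0.12729395]
ears [0.69563482 0.01180191 0.20310841] [0.72926128 0.0287243  0.21065505] [ 0.64340093 -0.00696868  0.19501128]
trig [0.64007135 0.11086231 0.14845431] [0.66397741 0.11738708 0.15250479] [0.62189762 0.1039641  0.14197281]
```

```bash
cat >> h.py <<'E'
YAW=-.072; ORG=np.array([.704,.0112,0]); RS=R.from_euler('z',YAW)
TK=R.from_matrix(np.array([[-1,0,0],[0,.8660254,.5],[0,.5,-.8660254]]).T)  # tool in key frame
def st(x,y,z): return ORG+RS.apply([x,y,z])
E
python3 - <<'E'
from h import *
rk=RS*R.from_euler('y',-.09); rt=rk*TK
g=np.array([.582,.0196,.1745]);zt=rt.apply([0,0,1]);print("tool z",zt)
plan(g-.126*zt,rt); plan(g-.006*zt,rt)
print((g-.126*zt).round(3)); from station import get_state; s=get_state();
print("up .15 in new tool axes",rt.inv().apply([0,0,.15])/.025)
d=np.array(g-.126*zt)-s["position"]-[0,0,.15];print("rest",rt.inv().apply(d)/.025)
E
```

```text
tool z [ 0.11360434  0.49310513 -0.86252037]
turn [-0.511 -0.005 -0.316] rows>=5.0 shift [-14.86 -21.04 -13.08]
turn [-0.511 -0.005 -0.316] rows>=5.0 shift [-14.86 -21.04  -8.28]
[ 0.568 -0.043  0.283]
up .15 in new tool axes [-0.5392713  2.9878582 -5.1751222]
rest [-14.32224027 -24.03211249  -7.90751618]
```

```bash
python3 -m handwheel '[[[-0.09,0.5,-0.86,0,0,0,1],[-0.09,0.5,-0.86,0,0,0,1],[-0.09,0.5,-0.86,0,0,0,1],[0,0,-0.8,-0.085,0,-0.053,1],[0,0,-0.8,-0.085,0,-0.053,1],[0,0,-0.8,-0.085,0,-0.053,1],[0,0,-0.8,-0.085,0,-0.053,1],[0,0,0,-0.085,0,-0.053,1],[0,0,0,-0.085,0,-0.053,1]]]'
python3 - <<'E'
from h import *
rk=RS*R.from_euler('y',-.09); rt=rk*TK
g=np.array([.582,.0196,.1745]);zt=rt.apply([0,0,1]);plan(g-.126*zt,rt)
E
```

```text
t: 0.85
position: [0.2618, 0.6244, 0.3763]
tool_rot: [0.02, 0.964, 0.261, 0.052]
wrist_force: [-0.5, 1.1, -0.8]
width: 0.0943
finger_force: 0.0
turn [ 0.009 -0.003  0.005] rows>=0.1 shift [-13.73 -24.77  -8.55]
```

```bash
python3 -m handwheel '[[[-0.5,-0.9,-0.31,0.009,-0.003,0.005,1],[-0.5,-0.9,-0.31,0,0,0,1],[-0.5,-0.9,-0.31,0,0,0,1],[-0.5,-0.9,-0.31,0,0,0,1],[-0.5,-0.9,-0.31,0,0,0,1],[-0.5,-0.9,-0.31,0,0,0,1],[-0.5,-0.9,-0.31,0,0,0,1],[-0.5,-0.9,-0.31,0,0,0,1],[-0.5,-0.9,-0.31,0,0,0,1],[-0.5,-0.9,-0.31,0,0,0,1],[-0.5,-0.9,-0.31,0,0,0,1],[-0.5,-0.9,-0.31,0,0,0,1],[-0.5,-0.9,-0.31,0,0,0,1],[-0.5,-0.9,-0.31,0,0,0,1],[-0.5,-0.9,-0.31,0,0,0,1],[-0.5,-0.9,-0.31,0,0,0,1],[-0.5,-0.9,-0.31,0,0,0,1],[-0.5,-0.9,-0.31,0,0,0,1],[-0.5,-0.9,-0.31,0,0,0,1],[-0.5,-0.9,-0.31,0,0,0,1]]]'
python3 - <<'E'
from h import *
rk=RS*R.from_euler('y',-.09); rt=rk*TK
g=np.array([.582,.0196,.1745]);zt=rt.apply([0,0,1]);plan(g-.126*zt,rt)
E
```

```text
t: 2.52
position: [0.4833, 0.1371, 0.3078]
tool_rot: [0.025, 0.966, 0.253, 0.051]
wrist_force: [-0.2, 0.1, 0.4]
width: 0.0941
finger_force: 0.0
turn [-0.007 -0.002 -0.005] rows>=0.1 shift [-3.78 -6.66 -2.31]
```

```bash
python3 -m handwheel '[[[-0.47,-0.83,-0.29,0,0,0,1],[-0.47,-0.83,-0.29,0,0,0,1],[-0.47,-0.83,-0.29,0,0,0,1],[-0.47,-0.83,-0.29,0,0,0,1],[-0.47,-0.83,-0.29,0,0,0,1],[-0.47,-0.83,-0.29,0,0,0,1],[-0.47,-0.83,-0.29,0,0,0,1],[-0.47,-0.83,-0.29,0,0,0,1],[0,0,0,0,0,0,1],[0,0,0,0,0,0,1]]]'
python3 - <<'E'
from h import *
from station import get_state
rk=RS*R.from_euler('y',-.09); rt=rk*TK
g=np.array([.582,.0196,.1745]);zt=rt.apply([0,0,1]);plan(g-.126*zt,rt);plan(g-.006*zt,rt);print(get_state()["qpos"].round(2))
E
```

```text
t: 3.35
position: [0.5664, -0.0426, 0.284]
tool_rot: [0.027, 0.966, 0.253, 0.051]
wrist_force: [-0.8, 0.7, -0.1]
width: 0.0943
finger_force: 0.0
turn [-0.007 -0.002 -0.007] rows>=0.1 shift [-0.05 -0.01  0.03]
turn [-0.007 -0.002 -0.007] rows>=0.1 shift [-0.05 -0.01  4.83]
[ 0.4   0.5  -0.1   1.74 -0.56  1.03  2.15]
```

```bash
python3 -m handwheel '[[[-0.05,0,0.6,-0.007,-0.002,-0.007,1],[0,0,0.7,0,0,0,1],[0,0,0.7,0,0,0,1],[0,0,0.7,0,0,0,1],[0,0,0.7,0,0,0,1],[0,0,0.7,0,0,0,1],[0,0,0.7,0,0,0,1],[0,0,0.03,0,0,0,1],[0,0,0,0,0,0,0.6],[0,0,0,0,0,0,0.4]]]'
python3 - <<'E'
from h import *
c=shot("scene","s1");cv2.imwrite("pics/s1.png",cv2.resize(c["img"][130:290,180:350],None,fx=4,fy=3.7,interpolation=cv2.INTER_CUBIC))
E
```

```text
t: 4.18
position: [0.5813, 0.0182, 0.1815]
tool_rot: [0.021, 0.965, 0.257, 0.054]
wrist_force: [-0.6, -0.8, 0.5]
width: 0.0839
finger_force: 0.0
```

View pics/s1.png

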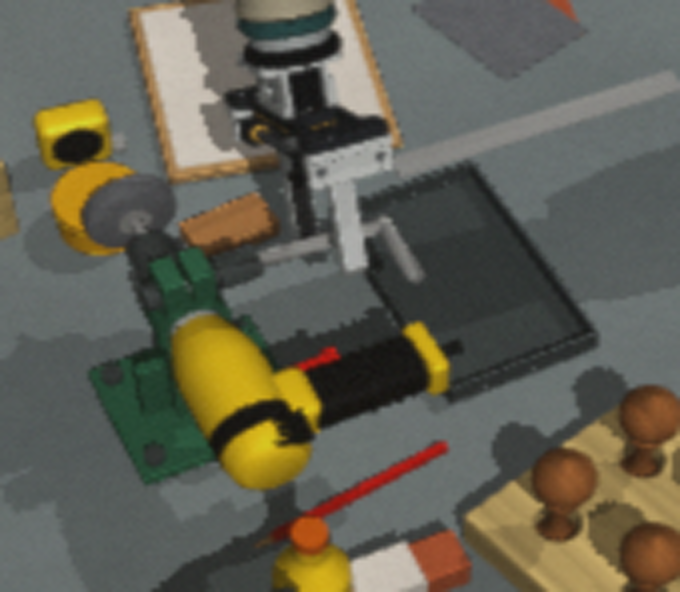

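The fingers straddle the long arm around (320,240), with the drill clear of the hand, so I can close now.

```bash
python3 -m handwheel '[[[0,0,0,0,0,0,0.2],[0,0,0,0,0,0,0.1],[0,0,0,0,0,0,0],[0,0,0,0,0,0,0],[0,0,0,0,0,0,0],[0,0,0,0,0,0,0],[0,0,0,0,0,0,0],[0,0,0,0,0,0,0],[0,0,0,0,0,0,0],[0,0,0,0,0,0,0],[0,0,0,0,0,0,0]]]'
python3 - <<'E'
from h import *
from station import get_state
s=get_state();print(s["position"],s["wrist_force"],s["ft_torque"])
r=R.from_quat(s["tool_rot"]);print("grasp pt",s["position"]+.006*r.apply([0,0,1]))
rk=RS*R.from_euler('y',-.09); print((r.inv()*rk*TK).as_rotvec())
print("pull 60mm along -key x:",r.inv().apply(-.06*rk.apply([1,0,0]))/.025)
c=shot("scene","s2")
E
```

```text
t: 5.15
position: [0.5812, 0.0177, 0.1804]
tool_rot: [0.022, 0.965, 0.256, 0.053]
wrist_force: [0.6, -1.1, -1.7]
width: 0.0173
finger_force: 30.0
[0.58116897 0.01771622 0.18041967] [ 0.61732647 -1.1070354  -1.72042741] [-0.73557558  0.16739451 -0.00673094]
grasp pt [0.58185131 0.02067078 0.17524231]
[-0.00077164  0.00013364  0.00234754]
pull 60mm along -key x: [ 2.39999337e+00  5.63396697e-03 -3.22906538e-04]
```

```bash
python3 -m handwheel '[[[0.2,0,0,0,0,0,0],[0.3,0,0,0,0,0,0],[0.3,0,0,0,0,0,0]]]';python3 -m handwheel '[[[0.3,0,0,0,0,0,0],[0.3,0,0,0,0,0,0],[0.3,0,0,0,0,0,0],[0.3,0,0,0,0,0,0],[0.3,0,0,0,0,0,0],[0.3,0,0,0,0,0,0],[0.1,0,0,0,0,0,0],[0,0,0,0,0,0,0]]]'
python3 - <<'E'
from h import *
for n in("scene","top"):
    c=shot(n,n[0]+"3")
    a=(130,290,180,350) if n=="scene" else (130,230,230,350)
    cv2.imwrite(f"pics/{n}3.png",cv2.resize(c["img"][a[0]:a[1],a[2]:a[3]],None,fx=2.3,fy=3.5,interpolation=cv2.INTER_CUBIC))
x=cv2.imread("pics/scene3.png");y=cv2.imread("pics/top3.png");h=max(len(x),len(y))
cv2.imwrite("pics/b3.png",np.hstack([cv2.copyMakeBorder(i,0,h-len(i),0,0,0) for i in(x,y)]))
E
```

```text
t: 5.45
position: [0.5602, 0.0197, 0.1786]
tool_rot: [0.022, 0.965, 0.257, 0.053]
wrist_force: [0.6, 0.2, -2.9]
width: 0.0173
finger_force: 30.0
t: 6.12
position: [0.5134, 0.0227, 0.1746]
tool_rot: [0.022, 0.965, 0.257, 0.053]
wrist_force: [0.4, 0.2, -1.7]
width: 0.0173
finger_force: 30.0
```

View pics/b3.png

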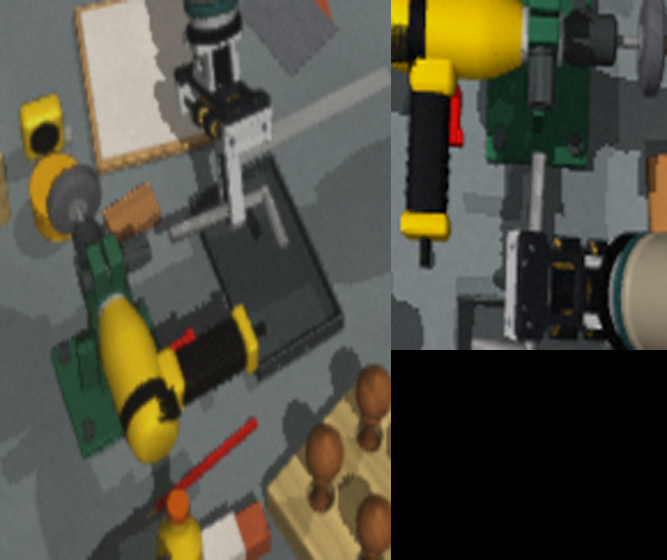

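The key is out of the socket, its tip at (175,235) in the left crop clear of the barrel, and it is held near its balance point. Next I raise it and turn it.

```bash
cat >> h.py <<'E'
RT2=RS*R.from_euler('z',-np.pi/2)*TK
E
python3 - <<'E'
from h import *
from station import get_state
s=get_state();r=R.from_quat(s["tool_rot"]);print("up 60:",r.inv().apply([-.02,0,.06])/.025)
plan(st(-157,-50,180)/1 if 0 else st(-.157,-.05,.18)-.006*RT2.apply([0,0,1]),RT2)
E
```

```text
up 60: [ 0.57314386  1.1818661  -2.16210514]
turn [ 0.069 -0.69   1.335] rows>=12.6 shift [-1.91  1.24  0.23]
```

```bash
python3 -m handwheel '[[[0.14,0.3,-0.54,0,0,0,0],[0.14,0.3,-0.54,0,0,0,0],[0.14,0.3,-0.54,0,0,0,0],[0.14,0.3,-0.54,0,0,0,0]]]' >/dev/null; python3 -m handwheel '[[[0,0,0,0.0046,-0.046,0.089,0],[0,0,0,0.0046,-0.046,0.089,0],[0,0,0,0.0046,-0.046,0.089,0],[0,0,0,0.0046,-0.046,0.089,0],[0,0,0,0.0046,-0.046,0.089,0],[0,0,0,0.0046,-0.046,0.089,0],[0,0,0,0.0046,-0.046,0.089,0],[0,0,0,0.0046,-0.046,0.089,0],[0,0,0,0.0046,-0.046,0.089,0],[0,0,0,0.0046,-0.046,0.089,0],[0,0,0,0.0046,-0.046,0.089,0],[0,0,0,0.0046,-0.046,0.089,0],[0,0,0,0.0046,-0.046,0.089,0],[0,0,0,0.0046,-0.046,0.089,0],[0,0,0,0.0046,-0.046,0.089,0],[0,0,0,0,0,0,0],[0,0,0,0,0,0,0]]]'
python3 - <<'E'
from h import *
plan(st(-.157,-.05,.18)-.006*RT2.apply([0,0,1]),RT2)
cs={n:shot(n,n[0]+"4") for n in("scene","top")}
cv2.imwrite("pics/b4.png",np.hstack([cv2.resize(cs["scene"]["img"][130:270,200:340],None,fx=2.8,fy=3.5,interpolation=cv2.INTER_CUBIC),cv2.resize(cs["top"]["img"][130:270,230:370],None,fx=2.8,fy=3.5,interpolation=cv2.INTER_CUBIC)]))
E
```

```text
t: 7.97
position: [0.5001, 0.0199, 0.2548]
tool_rot: [0.631, 0.738, 0.179, 0.158]
wrist_force: [-0.6, 0.3, -2.8]
width: 0.0173
finger_force: 30.0
turn [-0.039 -0.099  0.193] rows>=1.8 shift [-1.76  0.13  3.29]
```

View pics/b4.png

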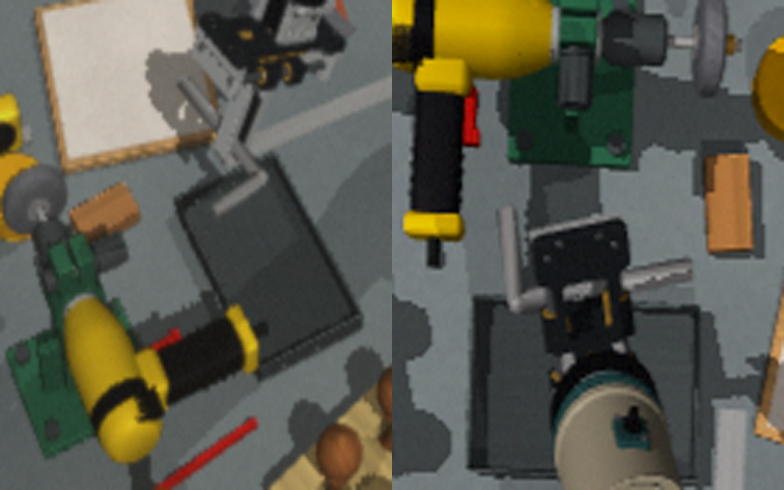

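The key is flipped: in the right crop the short arm points at the drill from (515,300) to (505,210), and the long arm goes right to (690,265). It is still about 10° short of square. Next I finish the turn and move to the pre-insert point.

```bash
python3 -m handwheel '[[[0,0,0,-0.013,-0.033,0.064,0],[0,0,0,-0.013,-0.033,0.064,0],[0,0,0,-0.013,-0.033,0.064,0],[-0.22,0.02,0.4,0,0,0,0],[-0.22,0.02,0.4,0,0,0,0],[-0.22,0.02,0.4,0,0,0,0],[-0.22,0.02,0.4,0,0,0,0],[-0.22,0.02,0.4,0,0,0,0],[-0.22,0.02,0.4,0,0,0,0],[-0.22,0.02,0.4,0,0,0,0],[-0.22,0.02,0.4,0,0,0,0],[0,0,0,0,0,0,0],[0,0,0,0,0,0,0]]]'
python3 - <<'E'
from h import *
from station import get_state
s=get_state()
plan(st(-.157,-.05,.18)-.006*RT2.apply([0,0,1]),RT2)
r=R.from_quat(s["tool_rot"]);rk=r*TK.inv();gp=s["position"]+.006*r.apply([0,0,1]);print("grasp",gp)
for n in("scene","top"):
    c=shot(n,n[0]+"5");w=cloud(c)
    # express in nominal key frame: origin at grasp
    k=rk.inv().apply(w.reshape(-1,3)-gp).reshape(w.shape)*1000
    # grey pixels, near key plane
    hs=hsv(c)
    m=(np.abs(k[...,2])<25)&(hs[...,1]<80)
    for lo in range(-60,-15,4):  # long arm between corner and fingers
        q=m&(k[...,0]>=lo)&(k[...,0]<lo+4)&(np.abs(k[...,1])<14)
        if q.sum()>2: print(n,"L",lo,q.sum(),"y %.1f..%.1f"%(k[q][:,1].min(),k[q][:,1].max()),"ztop %.1f"%np.percentile(k[q][:,2],90))
    for lo in range(20,100,10):
        q=m&(k[...,0]>=lo)&(k[...,0]<lo+10)&(np.abs(k[...,1])<14)
        if q.sum()>2: print(n,"L",lo,q.sum(),"y %.1f..%.1f"%(k[q][:,1].min(),k[q][:,1].max()),"ztop %.1f"%np.percentile(k[q][:,2],90))
    for lo in range(10,70,6):
        q=m&(k[...,1]>=lo)&(k[...,1]<lo+6)&(k[...,0]>-70)&(k[...,0]<-30)
        if q.sum()>2: print(n,"S",lo,q.sum(),"x %.1f..%.1f mid %.1f"%(k[q][:,0].min(),k[q][:,0].max(),np.median(k[q][:,0])),"ztop %.1f"%np.percentile(k[q][:,2],90))
E
```

```text
t: 9.15
position: [0.5484, -0.0314, 0.2292]
tool_rot: [0.717, 0.659, 0.152, 0.169]
wrist_force: [-0.3, 1.4, -2.6]
width: 0.0186
finger_force: 3.0
turn [-0.062  0.01  -0.009] rows>=0.5 shift [ 0.15 -1.15  1.37]
grasp [ 0.5510392  -0.03168177  0.22381394]
scene L -60 3 y -2.8..7.9 ztop 3.3
scene L -56 11 y -4.7..13.9 ztop 10.1
scene L -52 6 y -3.0..12.0 ztop 7.9
scene L -48 7 y -2.1..12.8 ztop 10.6
scene L -40 5 y -6.6..7.0 ztop 8.3
scene L -36 6 y -2.5..8.1 ztop 9.8
scene L -32 7 y -6.8..9.1 ztop 7.8
scene L -24 6 y -4.7..6.5 ztop 9.0
scene L -20 7 y -3.5..8.6 ztop 6.6
scene L -16 6 y -13.0..8.8 ztop 8.1
scene L 30 8 y -3.9..9.7 ztop 7.1
scene L 40 12 y -5.8..9.0 ztop 8.2
scene L 50 6 y -6.3..8.5 ztop 5.2
scene L 60 6 y 4.2..7.8 ztop 9.4
scene L 70 5 y 4.1..8.5 ztop 7.8
scene L 80 5 y 4.2..7.7 ztop 8.5
scene S 10 8 x -59.6..-44.2 mid -50.7 ztop 6.8
scene S 16 7 x -57.6..-46.8 mid -52.4 ztop 6.1
scene S 22 10 x -58.4..-43.4 mid -53.1 ztop 7.3
scene S 28 10 x -56.9..-43.8 mid -50.7 ztop 6.3
scene S 34 7 x -55.7..-43.9 mid -51.3 ztop 6.5
scene S 40 7 x -56.5..-51.3 mid -54.4 ztop 10.0
sc
[... 447 characters left out ...]
5.1 ztop 5.8
top L 20 3 y 3.3..7.5 ztop 4.0
top L 40 16 y -6.5..5.7 ztop 5.7
top L 50 32 y -8.7..6.7 ztop 6.4
top L 60 26 y -7.9..7.3 ztop 7.7
top L 70 23 y -7.6..4.8 ztop 6.3
top L 80 25 y -7.0..5.6 ztop 7.4
top L 90 10 y -8.8..5.4 ztop 6.2
top S 10 16 x -57.6..-43.2 mid -50.6 ztop 5.4
top S 16 18 x -58.1..-43.6 mid -50.9 ztop 4.4
top S 22 17 x -58.2..-43.7 mid -51.2 ztop 6.2
top S 28 15 x -56.4..-44.2 mid -49.3 ztop 6.2
top S 34 16 x -56.7..-42.0 mid -49.6 ztop 6.1
top S 40 18 x -56.9..-42.4 mid -50.0 ztop 5.1
top S 46 16 x -57.4..-42.8 mid -50.3 ztop 5.7
top S 52 18 x -57.7..-43.1 mid -50.5 ztop 5.9
top S 58 14 x -57.8..-43.4 mid -51.0 ztop 4.2
top S 64 4 x -53.5..-43.7 mid -49.9 ztop 1.7
```

The grip is slackening (3 N), but the key is still nominally in place, so I hold still and let the grip recover.

```bash
python3 -m handwheel '[[[0,0,0,0,0,0,0],[0,0,0,0,0,0,0],[0,0,0,0,0,0,0],[0,0,0,0,0,0,0],[0,0,0,0,0,0,0],[0,0,0,0,0,0,0]]]'
cat > km.py <<'E'
from h import *
from station import get_state
def keym(tag,verbose=True):
    s=get_state();r=R.from_quat(s["tool_rot"]);rk=r*TK.inv();gp=s["position"]+.006*r.apply([0,0,1])
    for n in("scene","top"):
        c=shot(n,n[0]+tag);w=cloud(c);k=rk.inv().apply(w.reshape(-1,3)-gp).reshape(w.shape)*1000
        g=(np.abs(k[...,2])<25)&(hsv(c)[...,1]<80)
        S=g&(k[...,1]>12)&(k[...,1]<60)&(k[...,0]>-72)&(k[...,0]<-28)
        L=g&(k[...,0]>45)&(k[...,0]<90)&(np.abs(k[...,1])<14)
        L2=g&(k[...,0]>-46)&(k[...,0]<-34)&(np.abs(k[...,1])<14)
        for nm,q,ax,o in(("S",S,1,0),("L",L,0,1)):
            p=k[q]; 
            if len(p)<10: continue
            a=np.polyfit(p[:,ax],p[:,o],1); b=np.polyfit(p[:,ax],p[:,2],1)
            print(n,nm,len(p),"mid%s=%.2f slope %.3f"%("xy"[o],p[:,o].mean(),a[0]),"zmean %.1f slope %.3f"%(p[:,2].mean(),b[0]),"z95 %.1f"%np.percentile(p[:,2],95),"range",p[:,o].min().round(1),p[:,o].max().round(1))
        print(n,"near L z",k[L2][:,2].mean().round(1),"y",k[L2][:,1].mean().round(1))
    return s
E
python3 - <<'E'
from km import *
s=keym("6");print(s["width"],s["finger_force"],s["qpos"].round(2))
plan(st(-.157,-.05,.18)-.006*RT2.apply([0,0,1]),RT2)
E
```

```text
t: 9.75
position: [0.5487, -0.0285, 0.2296]
tool_rot: [0.715, 0.661, 0.152, 0.169]
wrist_force: [0.1, -0.4, -2.0]
width: 0.0173
finger_force: 30.0
scene S 67 midx=-51.95 slope 0.041 zmean 3.6 slope -0.021 z95 9.4 range -61.8 -41.5
scene L 30 midy=5.26 slope 0.078 zmean 4.3 slope 0.014 z95 8.7 range -3.1 9.7
scene near L z 4.2 y 2.3
top S 133 midx=-49.26 slope 0.011 zmean 3.7 slope -0.021 z95 7.5 range -57.3 -41.2
top L 120 midy=-1.52 slope -0.036 zmean 3.9 slope 0.000 z95 7.5 range -8.4 8.1
top near L z 3.5 y 1.0
0.01733098179088238 29.99480791389942 [-0.5   0.4   0.64  2.24 -1.1   0.23  1.  ]
turn [-0.061  0.009 -0.004] rows>=0.5 shift [ 0.04 -1.16  1.38]
```

The grip is back at 30 N and the key is square in the hand. Joints 5 and 6 sit at their limits though, so I fit a quick kinematic model to choose a better wrist pose.

```bash
cat > kin.py <<'E'
from h import *
import itertools
from scipy.optimize import least_squares
D=[([-1.24981342,.62931555,.03842211,1.51837591,-.02698235,.99628627,-.01999551],[.24491889,.6014182,.22957102],[.192173437,.981360534,-.000918841,-.00016653]),
([.4,.5,-.1,1.74,-.56,1.03,2.15],[.5664,-.0426,.284],[.027,.966,.253,.051]),
([-.5,.4,.64,2.24,-1.1,.23,1.0],[.5487,-.0285,.2296],[.715,.661,.152,.169])]
def fk(q,L,sg,b,e):
    r=R.from_euler('z',b);p=np.zeros(3);off=[(0,0,L[0]),None,(L[4],0,L[1]),(L[5],0,0),(0,0,L[2]),None,(L[6],0,L[3])]
    for i,a in enumerate("zyzyzyz"):
        r=r*R.from_euler(a,sg[i]*q[i])
        if i==0:p=p+r.apply([0,0,L[0]])
        if i==2:p=p+r.apply([L[4],0,L[1]])
        if i==4:p=p+r.apply([L[5],0,L[2]])
        if i==6:p=p+r.apply([L[6],0,L[3]])
    return p,r*R.from_euler('z',e)
def rfit():
    best=[]
    for sg in itertools.product([1,-1],repeat=7):
        if sg[1]<0: continue
        p,r=[],[]
        # orientation-only: choose b,e
        f=lambda x:np.concatenate([(R.from_quat(o).inv()*fk(q,np.zeros(7),sg,x[0],x[1])[1]).as_rotvec() for q,_,o in D])
        for b0 in(0,1.57,3.14,-1.57):
            s=least_squares(f,[b0,0]);best.append((s.cost,sg,s.x))
    best.sort(key=lambda t:t[0]);return best
E
python3 - <<'E'
from kin import *
b=rfit()
for t in b[:4]: print(t)
c,sg,x=b[0]
f=lambda L:np.concatenate([fk(q,L,sg,*x)[0]-p for q,p,_ in D])
s=least_squares(lambda L:np.concatenate([f(L),1e-3*(L[4:])]),[.36,.4,.4,.2,0,0,0]);print(s.x.round(4),f(s.x).round(4))
E
```

```text
(np.float64(4.878652654713468e-05), (-1, 1, -1, 1, -1, 1, -1), array([0.00621074, 1.57433509]))
(np.float64(4.878652654727439e-05), (-1, 1, -1, 1, -1, 1, -1), array([0.00621071, 1.57433507]))
(np.float64(4.878652654729009e-05), (-1, 1, -1, 1, -1, 1, -1), array([0.00621071, 1.57433507]))
(np.float64(4.878652654732279e-05), (-1, 1, -1, 1, -1, 1, -1), array([6.28939602, 1.57433506]))
[ 0.4271  0.374   0.39    0.2026  0.1137  0.0255 -0.0258] [-0.0243  0.0104 -0.0035  0.0046  0.0039 -0.003  -0.0067 -0.0053  0.0065]
```

```bash
cat > kin2.py <<'E'
from h import *
from kin import D
from scipy.optimize import least_squares
LO=np.array([-3.06,-.37,-1.25,.18,-1.1,.23,-2.94]);HI=np.array([3.06,2.12,1.32,2.47,4.24,1.98,2.94])
def fk(q,L):
    r=R.identity();p=np.zeros(3)
    o={0:[L[7],0,L[0]],1:[0,0,0],2:[L[4],0,L[1]],3:[L[5],0,0],4:[0,0,L[2]],5:[L[6],0,0],6:[0,0,L[3]]}
    for i,a in enumerate("zyzyzyz"):
        r=r*R.from_euler(a,(1 if a=='y' else -1)*q[i]);p=p+r.apply(o[i])
    return p,r*R.from_euler('z',np.pi/2)
def fit():
    f=lambda L:np.concatenate([fk(q,L)[0]-p for q,p,_ in D])
    s=least_squares(lambda L:np.concatenate([f(L),1e-3*(L[4:])]),[.36,.4,.4,.2,0,0,0,0]);return s.x,f(s.x)
def ik(pos,rot,L,q0s):
    best=None
    for q0 in q0s:
        g=lambda q:np.concatenate([5*(fk(q,L)[0]-pos),(rot.inv()*fk(q,L)[1]).as_rotvec(),.003*(q-(LO+HI)/2)])
        s=least_squares(g,np.clip(q0,LO+.02,HI-.02),bounds=(LO,HI))
        e=np.linalg.norm(g(s.x)[:6])
        if best is None or s.cost<best[0]: best=(s.cost,e,s.x)
    return best
E
python3 - <<'E'
from kin2 import *
L,res=fit();print(L.round(4),res.round(4))
q0=[d[0] for d in D]+[[0,.4,0,2,0,.5,.3],[.3,.4,-.4,2,.5,.5,.3],[-.3,.4,.4,2,-.5,.5,0]]
for x in(-.157,-.125,-.093):
  for tilt in(30,15,0,-30):
    # tool tilted relative to stand: z=(sin,0,-cos), y=(cos,0,sin)
    t=np.radians(tilt);rt=RS*R.from_matrix(np.array([[0,1,0],[np.cos(t),0,np.sin(t)],[np.sin(t),0,-np.cos(t)]]).T)
    b=ik(st(x,-.05,.18)-.006*rt.apply([0,0,1]),rt,L,q0);print(x,tilt,"err %.4f"%b[1],b[2].round(2))
E
```

```text
[ 0.2507  0.5814  0.3658  0.2761  0.0821 -0.0353  0.0163 -0.0731] [-0.0261  0.0048 -0.0029  0.0065 -0.0005  0.0035 -0.0022 -0.0012 -0.0006]
-0.157 30 err 0.0001 [ 0.85  0.6  -1.02  2.41  1.94  0.54 -1.85]
-0.157 15 err 0.0000 [ 0.38  0.47 -0.42  2.11  0.55  0.38 -0.53]
-0.157 0 err 0.0000 [ 0.39  0.56 -0.45  1.9   0.34  0.76 -0.33]
-0.157 -30 err 0.0000 [ 0.3   0.79 -0.4   1.47  0.22  1.45 -0.22]
-0.125 30 err 0.0001 [ 0.71  0.56 -0.84  2.31  1.88  0.43 -1.8 ]
-0.125 15 err 0.0000 [ 0.39  0.51 -0.44  2.03  0.55  0.43 -0.51]
-0.125 0 err 0.0000 [ 0.39  0.6  -0.47  1.8   0.36  0.82 -0.33]
-0.125 -30 err 0.0000 [ 0.3   0.85 -0.42  1.35  0.24  1.53 -0.23]
-0.093 30 err 0.0001 [ 0.53  0.54 -0.62  2.21  1.77  0.31 -1.71]
-0.093 15 err 0.0000 [ 0.4   0.55 -0.46  1.94  0.54  0.49 -0.5 ]
-0.093 0 err 0.0000 [ 0.39  0.65 -0.48  1.7   0.37  0.88 -0.33]
-0.093 -30 err 0.0000 [ 0.29  0.91 -0.45  1.21  0.27  1.62 -0.23]
```

Tilting the hand outward runs joint 6 out of range; the opposite flats (tilt −30°) are comfortable. I'll put the long arm back into the socket along the path it came out, re-grip from the other side, and redo the flip.

```bash
python3 - <<'E'
from h import *
from station import get_state
s=get_state();r=R.from_quat(s["tool_rot"])
print("back:",r.inv().apply(np.array([.49,.0227,.245])-s["position"])/.025)
RA=R.from_quat([.022,.965,.257,.053]); s2=dict(s);s2["position"]=np.array([.49,.0227,.245]);plan([.5134,.0227,.1746],RA,s2)
E
```

```text
back: [ 1.85636907 -1.96598039 -1.67346505]
turn [-0.121  0.656 -1.36 ] rows>=12.7 shift [-0.67 -1.39  2.53]
```

```bash
python3 -m handwheel '[[[0.31,-0.33,-0.28,0,0,0,0],[0.31,-0.33,-0.28,0,0,0,0],[0.31,-0.33,-0.28,0,0,0,0],[0.31,-0.33,-0.28,0,0,0,0],[0.31,-0.33,-0.28,0,0,0,0],[0.31,-0.33,-0.28,0,0,0,0]]]' >/dev/null; python3 -m handwheel '[[[0,0,0,-0.008,0.041,-0.085,0],[0,0,0,-0.008,0.041,-0.085,0],[0,0,0,-0.008,0.041,-0.085,0],[0,0,0,-0.008,0.041,-0.085,0],[0,0,0,-0.008,0.041,-0.085,0],[0,0,0,-0.008,0.041,-0.085,0],[0,0,0,-0.008,0.041,-0.085,0],[0,0,0,-0.008,0.041,-0.085,0],[0,0,0,-0.008,0.041,-0.085,0],[0,0,0,-0.008,0.041,-0.085,0],[0,0,0,-0.008,0.041,-0.085,0],[0,0,0,-0.008,0.041,-0.085,0],[0,0,0,-0.008,0.041,-0.085,0],[0,0,0,-0.008,0.041,-0.085,0],[0,0,0,-0.008,0.041,-0.085,0],[0,0,0,-0.008,0.041,-0.085,0],[0,0,0,0,0,0,0],[0,0,0,0,0,0,0]]]'
python3 - <<'E'
from h import *
from station import get_state
print(get_state()["qpos"].round(2))
RA=R.from_quat([.022,.965,.257,.053]);plan([.5134,.0227,.1746],RA)
E
```

```text
t: 11.85
position: [0.4914, 0.022, 0.2492]
tool_rot: [0.052, 0.963, 0.257, 0.055]
wrist_force: [-0.1, 0.2, -2.2]
width: 0.0174
finger_force: 30.0
[ 0.26  0.42  0.    2.04 -0.75  0.84  2.28]
turn [-0.002  0.019 -0.055] rows>=0.5 shift [-0.6  -1.45  2.69]
```

```bash
python3 -m handwheel '[[[0,0,0,-0.002,0.019,-0.055,0],[-0.1,-0.24,0.45,0,0,0,0],[-0.1,-0.24,0.45,0,0,0,0],[-0.1,-0.24,0.45,0,0,0,0],[-0.1,-0.24,0.45,0,0,0,0],[-0.1,-0.24,0.45,0,0,0,0],[-0.1,-0.24,0.44,0,0,0,0],[0,0,0,0,0,0,0],[0,0,0,0,0,0,0]]]'
python3 - <<'E'
from km import *
RA=R.from_quat([.022,.965,.257,.053]);plan([.5134,.0227,.1746],RA)
for tag in("3","7"):
  for n in "s","t":
    if tag=="7": c=shot({"s":"scene","t":"top"}[n],n+"7")
    c=load(n+tag+".npz");w=cloud(c);z=w[...,2]
    # exposed long arm past fingers
    m=(w[...,0]>.565)&(w[...,0]<.60)&(w[...,1]>.0)&(w[...,1]<.04)&(z>.15)&(z<.2)
    p=w[m];print(tag,n,len(p),p.mean(0).round(4), np.polyfit(p[:,0],p[:,1],1).round(3),np.polyfit(p[:,0],p[:,2],1).round(3), "tipx",w[(w[...,0]>.565)&(w[...,0]<.64)&(abs(w[...,1]-.018)<.012)&(z>.16)&(z<.2)][:,0].max())
    m=(w[...,0]>.44)&(w[...,0]<.49)&(w[...,1]>.05)&(w[...,1]<.08)&(z>.14)&(z<.2);p=w[m]
    if len(p): print("   short",len(p),p.mean(0).round(4))
E
```

```text
t: 12.6
position: [0.5124, 0.0237, 0.174]
tool_rot: [0.021, 0.965, 0.257, 0.052]
wrist_force: [-0.6, -0.1, -2.6]
width: 0.0172
finger_force: 30.0
turn [ 0.001 -0.003  0.001] rows>=0.0 shift [-0.04 -0.02 -0.04]
3 s 49 [0.5828 0.0234 0.1803] [-0.088  0.075] [0.12 0.11] tipx 0.6095605588989379
   short 35 [0.4693 0.0644 0.1696]
3 t 91 [0.5821 0.0205 0.1794] [-0.093  0.074] [0.094 0.125] tipx 0.6084989844205659
   short 79 [0.4677 0.0638 0.1687]
7 s 46 [0.5827 0.0247 0.1788] [-0.097  0.081] [0.045 0.153] tipx 0.6096948834042455
   short 35 [0.4682 0.065  0.1691]
7 t 90 [0.5816 0.0225 0.1793] [-0.068  0.062] [0.121 0.109] tipx 0.6064925189720829
   short 74 [0.4655 0.0639 0.1688]
```

```bash
python3 -m handwheel '[[[-0.04,-0.03,-0.05,0,0,0,0],[-0.3,0,0,0,0,0,0],[-0.3,0,0,0,0,0,0],[-0.3,0,0,0,0,0,0],[-0.3,0,0,0,0,0,0],[-0.1,0,0,0,0,0,0],[-0.1,0,0,0,0,0,0],[0,0,0,0,0,0,0]]]'; python3 -m handwheel '[[[-0.1,0,0,0,0,0,0],[-0.1,0,0,0,0,0,0],[-0.1,0,0,0,0,0,0],[0,0,0,0,0,0,0]]]'
```

```text
t: 13.37
position: [0.5488, 0.02, 0.1789]
tool_rot: [0.02, 0.965, 0.257, 0.053]
wrist_force: [0.5, -0.7, -2.1]
width: 0.0173
finger_force: 30.0
t: 13.7
position: [0.5565, 0.0191, 0.1797]
tool_rot: [0.021, 0.965, 0.257, 0.053]
wrist_force: [-0.1, -0.3, -3.2]
width: 0.0173
finger_force: 30.0
```

```bash
python3 -m handwheel '[[[-0.1,0,0,0,0,0,0],[-0.1,0,0,0,0,0,0],[-0.1,0,0,0,0,0,0],[-0.1,0,0,0,0,0,0],[-0.1,0,0,0,0,0,0],[0,0,0,0,0,0,0]]]'; python3 -m handwheel '[[[-0.1,0,0,0,0,0,0],[-0.1,0,0,0,0,0,0],[-0.1,0,0,0,0,0,0],[-0.1,0,0,0,0,0,0],[-0.04,0,0,0,0,0,0],[0,0,0,0,0,0,0]]]'
```

```text
t: 14.2
position: [0.569, 0.0183, 0.1808]
tool_rot: [0.021, 0.965, 0.257, 0.053]
wrist_force: [1.2, -0.5, -3.3]
width: 0.0173
finger_force: 30.1
t: 14.7
position: [0.5792, 0.0177, 0.1816]
tool_rot: [0.02, 0.965, 0.257, 0.053]
wrist_force: [-1.3, -1.8, -3.2]
width: 0.0173
finger_force: 30.1
```

```bash
cat >> h.py <<'E'
TK2=R.from_matrix(np.array([[-1,0,0],[0,.8660254,-.5],[0,-.5,-.8660254]]).T)
RT3=RS*R.from_euler('z',-np.pi/2)*TK2
E
python3 -m handwheel '[[[0,0,0,0,0,0,0.5],[0,0,0,0,0,0,1],[0,0,0,0,0,0,1],[0,0,0,0,0,0,1],[0,0,0,0,0,0,1],[0,0,-0.3,0,0,0,1],[0,0,-0.7,0,0,0,1],[0,0,-0.7,0,0,0,1],[0,0,-0.7,0,0,0,1],[0,0,-0.7,0,0,0,1],[0,0,-0.7,0,0,0,1],[0,0,-0.7,0,0,0,1],[0,0,-0.7,0,0,0,1],[0,0,0,0,0,0,1]]]'
python3 - <<'E'
from h import *
c=shot("top","t8");w=cloud(c);z=w[...,2];U=np.mgrid[:420,:560][1]
m=(w[...,0]>.55)&(w[...,0]<.63)&(w[...,1]>.0)&(w[...,1]<.04)&(z>.15)&(z<.2)
p=w[m];print(len(p),p.mean(0).round(4), np.polyfit(p[:,0],p[:,1],1).round(3),np.polyfit(p[:,0],p[:,2],1).round(3))
m=(w[...,0]>.51)&(w[...,0]<.56)&(w[...,1]>.04)&(w[...,1]<.075)&(z>.14)&(z<.2);p=w[m];print("short",len(p),p.mean(0).round(4),np.polyfit(p[:,1],p[:,2],1).round(3))
rt=RS*R.from_euler('y',-.09)*TK2; g=np.array([.600,.0192,.178]);zt=rt.apply([0,0,1])
plan(g-.126*zt,rt);plan(g-.006*zt,rt)
E
```

```text
t: 15.87
position: [0.5659, -0.0493, 0.297]
tool_rot: [0.021, 0.965, 0.256, 0.056]
wrist_force: [1.1, -1.3, -0.1]
width: 0.0941
finger_force: 0.0
205 [0.5896 0.0208 0.1791] [-0.093  0.076] [0.101 0.119]
short 91 [0.5325 0.0575 0.1728] [0.065 0.169]
turn [0.999 0.005 0.003] rows>=8.4 shift [-0.76  4.79 -2.28]
turn [0.999 0.005 0.003] rows>=8.4 shift [-0.76  4.79  2.52]
```

```bash
python3 -m handwheel '[[[0,0.3,-0.3,0.1,0,0,1],[0,0.3,-0.3,0.1,0,0,1],[0,0,0,0.1,0,0,1],[0,0,0,0.1,0,0,1],[0,0,0,0.1,0,0,1],[0,0,0,0.1,0,0,1],[0,0,0,0.1,0,0,1],[0,0,0,0.1,0,0,1],[0,0,0,0.1,0,0,1],[0,0,0,0.099,0,0,1],[-0.1,0.6,-0.25,0,0,0,1],[-0.1,0.6,-0.25,0,0,0,1],[-0.1,0.6,-0.25,0,0,0,1],[-0.1,0.6,-0.25,0,0,0,1],[-0.1,0.6,-0.25,0,0,0,1],[-0.1,0.6,-0.25,0,0,0,1],[-0.1,0.6,-0.25,0,0,0,1],[0,0,0,0,0,0,1],[0,0,0,0,0,0,1]]]'
python3 - <<'E'
from h import *
from station import get_state
rt=RS*R.from_euler('y',-.09)*TK2; g=np.array([.600,.0192,.178]);zt=rt.apply([0,0,1])
plan(g-.126*zt,rt);plan(g-.006*zt,rt);print(get_state()["qpos"].round(2))
E
```

```text
t: 17.5
position: [0.5897, 0.0722, 0.3009]
tool_rot: [0.044, 0.964, -0.259, 0.035]
wrist_force: [-0.1, -0.4, -0.5]
width: 0.0941
finger_force: 0.0
turn [0.002 0.004 0.004] rows>=0.1 shift [-0.12  0.67  0.29]
turn [0.002 0.004 0.004] rows>=0.1 shift [-0.12  0.67  5.09]
[-0.72  0.6   0.44  1.57  0.29  1.16  1.01]
```

```bash
python3 -m handwheel '[[[-0.06,0.33,0.1,0.002,0.004,0.004,1],[-0.06,0.33,0.1,0,0,0,1],[0,0,0.7,0,0,0,1],[0,0,0.7,0,0,0,1],[0,0,0.7,0,0,0,1],[0,0,0.7,0,0,0,1],[0,0,0.7,0,0,0,1],[0,0,0.7,0,0,0,1],[0,0,0.5,0,0,0,1],[0,0,0.19,0,0,0,1],[0,0,0,0,0,0,1],[0,0,0,0,0,0,1]]]'
python3 - <<'E'
from h import *
from station import get_state
rt=RS*R.from_euler('y',-.09)*TK2; g=np.array([.600,.0192,.178]);zt=rt.apply([0,0,1])
plan(g-.006*zt,rt)
E
```

```text
t: 18.5
position: [0.5996, 0.0215, 0.1836]
tool_rot: [0.047, 0.964, -0.26, 0.034]
wrist_force: [0.1, 0.2, -0.8]
width: 0.0941
finger_force: 0.0
turn [-0.    -0.    -0.001] rows>=0.0 shift [-0.    0.03 -0.  ]
```

Close, then pull straight out 66 mm and up.

```bash
python3 -m handwheel '[[[0,0.03,0,0,0,0,0.4],[0,0,0,0,0,0,0.2],[0,0,0,0,0,0,0.1],[0,0,0,0,0,0,0],[0,0,0,0,0,0,0],[0,0,0,0,0,0,0],[0,0,0,0,0,0,0],[0,0,0,0,0,0,0],[0,0,0,0,0,0,0],[0,0,0,0,0,0,0],[0,0,0,0,0,0,0],[0,0,0,0,0,0,0],[0,0,0,0,0,0,0]]]'; python3 -m handwheel '[[[0.2,0,0,0,0,0,0],[0.3,0,0,0,0,0,0],[0.3,0,0,0,0,0,0],[0.3,0,0,0,0,0,0],[0.3,0,0,0,0,0,0],[0.3,0,0,0,0,0,0],[0.3,0,0,0,0,0,0],[0.3,0,0,0,0,0,0],[0.3,0,0,0,0,0,0],[0.2,0,0,0,0,0,0],[0,0,0,0,0,0,0]]]'
python3 - <<'E'
from h import *
from station import get_state
s=get_state();r=R.from_quat(s["tool_rot"]);t=np.array([.50,.02,.24])
print(r.inv().apply(t-s["position"])/.025)
s2=dict(s);s2["position"]=t;plan(st(-.167,-.07,.18)-.006*RT3.apply([0,0,1]),RT3,s2)
print(s["ft_torque"])
E
```

```text
t: 19.58
position: [0.5994, 0.0225, 0.1827]
tool_rot: [0.046, 0.964, -0.26, 0.034]
wrist_force: [0.1, 1.2, -2.4]
width: 0.0172
finger_force: 30.0
t: 20.5
position: [0.5287, 0.0273, 0.1767]
tool_rot: [0.046, 0.964, -0.26, 0.033]
wrist_force: [-1.0, -0.3, -1.5]
width: 0.0173
finger_force: 30.0
[ 0.89386869 -1.63383375 -2.08286709]
turn [0.066 0.807 1.264] rows>=12.6 shift [-2.56  2.49  1.1 ]
[ 0.70918923  0.03643227 -0.00354074]
```

```bash
python3 -m handwheel '[[[0.18,-0.33,-0.42,0,0,0,0],[0.18,-0.33,-0.42,0,0,0,0],[0.18,-0.33,-0.42,0,0,0,0],[0.18,-0.33,-0.42,0,0,0,0],[0.18,-0.33,-0.42,0,0,0,0]]]' >/dev/null; python3 -m handwheel '[[[0,0,0,0.0037,0.045,0.07,0],[0,0,0,0.0037,0.045,0.07,0],[0,0,0,0.0037,0.045,0.07,0],[0,0,0,0.0037,0.045,0.07,0],[0,0,0,0.0037,0.045,0.07,0],[0,0,0,0.0037,0.045,0.07,0],[0,0,0,0.0037,0.045,0.07,0],[0,0,0,0.0037,0.045,0.07,0],[0,0,0,0.0037,0.045,0.07,0],[0,0,0,0.0037,0.045,0.07,0],[0,0,0,0.0037,0.045,0.07,0],[0,0,0,0.0037,0.045,0.07,0],[0,0,0,0.0037,0.045,0.07,0],[0,0,0,0.0037,0.045,0.07,0],[0,0,0,0.0037,0.045,0.07,0],[0,0,0,0.0037,0.045,0.07,0],[0,0,0,0.0037,0.045,0.07,0],[0,0,0,0.0037,0.045,0.07,0],[0,0,0,0,0,0,0],[0,0,0,0,0,0,0]]]'
python3 - <<'E'
from h import *
from station import get_state
print(get_state()["qpos"].round(2));plan(st(-.167,-.07,.18)-.006*RT3.apply([0,0,1]),RT3)
E
```

```text
t: 22.58
position: [0.5012, 0.0186, 0.2405]
tool_rot: [0.706, 0.659, -0.177, -0.19]
wrist_force: [-0.3, -0.3, -1.9]
width: 0.0173
finger_force: 30.0
[-0.4   0.8   0.67  1.49 -0.38  1.55  0.28]
turn [-0.002 -0.     0.003] rows>=0.0 shift [-2.51  2.45  1.14]
```

Much better joint posture. Next I move to the pre-insert point and measure the key in the hand.

```bash
python3 -m handwheel '[[[-0.31,0.31,0.14,0,0,0,0],[-0.31,0.31,0.14,0,0,0,0],[-0.31,0.31,0.14,0,0,0,0],[-0.31,0.31,0.14,0,0,0,0],[-0.31,0.31,0.14,0,0,0,0],[-0.31,0.31,0.14,0,0,0,0],[-0.31,0.31,0.14,0,0,0,0],[-0.31,0.31,0.14,0,0,0,0],[0,0,0,0,0,0,0],[0,0,0,0,0,0,0]]]'
python3 - <<'E'
from h import *
from station import get_state
s=get_state();plan(st(-.167,-.07,.18)-.006*RT3.apply([0,0,1]),RT3)
for n in("scene","top"):
    c=shot(n,n[0]+"9");w=cloud(c);k=RS.inv().apply(w.reshape(-1,3)-ORG).reshape(w.shape)*1000
    g=(k[...,2]>160)&(k[...,2]<200)&(hsv(c)[...,1]<80)
    S=g&(k[...,0]>-150)&(k[...,0]<-105)&(np.abs(k[...,1])<20);p=k[S]
    print(n,"short",len(p),p.mean(0).round(1),"y",p[:,1].min().round(1),p[:,1].max().round(1),"dy/dx,dz/dx",np.polyfit(p[:,0],p[:,1],1)[0].round(3),np.polyfit(p[:,0],p[:,2],1)[0].round(3))
    S=g&(k[...,0]>-185)&(k[...,0]<-150)&(((k[...,1]<-10)&(k[...,1]>-40))|((k[...,1]<-95)&(k[...,1]>-140)));p=k[S]
    print(n,"long",len(p),p.mean(0).round(1),"dx/dy,dz/dy",np.polyfit(p[:,1],p[:,0],1)[0].round(3),np.polyfit(p[:,1],p[:,2],1)[0].round(3))
    # tip, barrel
    S=g&(k[...,0]>-150)&(k[...,0]<-80)&(np.abs(k[...,1])<20);print("tip x",np.percentile(k[S][:,0],99).round(1))
    B=(k[...,0]>-66)&(k[...,0]<-28)&(np.abs(k[...,1])<22)&(k[...,2]>183)&(k[...,2]<200);p=k[B];print("barrel",len(p),p.mean(0).round(1),p.min(0).round(1),p.max(0).round(1))
a=[cv2.resize(load(n)["img"][r[0]:r[0]+100,r[1]:r[1]+110],None,fx=3.6,fy=5,interpolation=cv2.INTER_CUBIC) for n,r in(("s9.npz",(160,200)),("t9.npz",(120,250)))]
cv2.imwrite("pics/b9.png",np.hstack(a))
E
```

```text
t: 23.42
position: [0.5361, -0.0453, 0.1846]
tool_rot: [0.706, 0.658, -0.177, -0.191]
wrist_force: [-0.5, 0.5, -1.8]
width: 0.017
finger_force: 30.0
turn [-0.003 -0.002  0.002] rows>=0.0 shift [-0.06 -0.03 -0.01]
scene short 61 [-127.5    4.1  180. ] y -6.4 11.1 dy/dx,dz/dx 0.017 -0.036
scene long 37 [-167.3  -27.7  182.5] dx/dy,dz/dy -0.033 0.081
tip x -104.3
barrel 80 [-45.3   4.3 192.7] [-61.9 -10.4 183.4] [-29.4  16.9 199.5]<stdin>:8: RuntimeWarning: Mean of empty slice.
  ret = um.true_divide(
Traceback (most recent call last):
ValueError: zero-size array to reduction operation minimum which has no identity
```

```bash
python3 - <<'E'
from h import *
c=load("s9.npz");T=c["camera_from_world"];K=c["mtx"]
def pj(p): 
    q=K@(T[:3,:3]@p+T[:3,3]); return q[:2]/q[2]
for x,z in((-.155,.18),(-.11,.18),(-.062,.18),(-.03,.18)): print(x,pj(st(x,0,z)).round(2))
im=c["img"][160:250,200:310];f=7
big=cv2.resize(im,None,fx=f,fy=6.5,interpolation=cv2.INTER_CUBIC)
for a,b in(((-.155,0,.18),(-.03,0,.18)),):
    A=(pj(st(*a))-[200,160]+.5)*[f,6.5];B=(pj(st(*b))-[200,160]+.5)*[f,6.5];cv2.line(big,tuple(A.astype(int)),tuple(B.astype(int)),(0,0,255),1)
cv2.imwrite("pics/b9.png",big)
E
```

```text
-0.155 [270.73 190.31]
-0.11 [257.93 195.07]
-0.062 [244.06 200.24]
-0.03 [234.69 203.72]
```

View pics/b9.png

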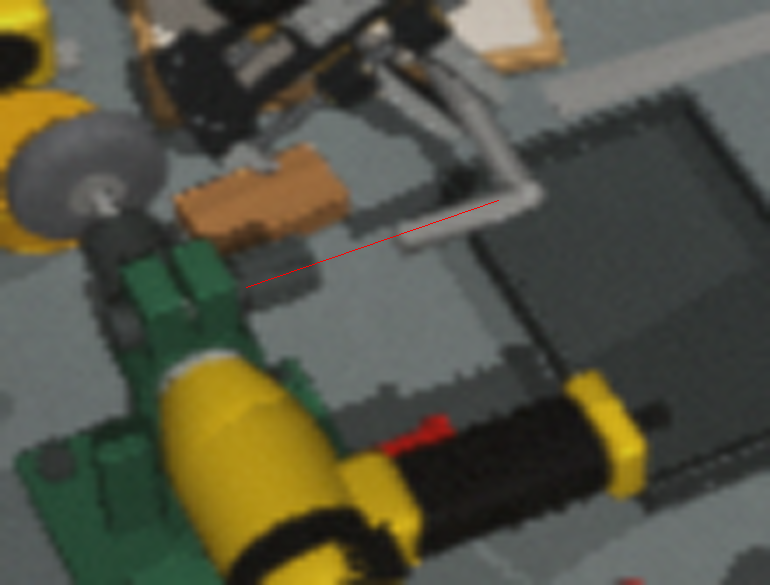

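The red line is the predicted socket axis. The short arm, from its tip at (405,240) to the corner at (525,197), lies about 9 px below it, so I measure edge profiles across both the arm and the barrel.

```bash
python3 - <<'E'
from h import *
c=load("s9.npz");T=c["camera_from_world"];K=c["mtx"];g=cv2.cvtColor(c["img"],cv2.COLOR_BGR2GRAY).astype(np.float32);S=c["img"].astype(np.float32)
def pj(p): 
    q=K@(T[:3,:3]@p+T[:3,3]); return q[:2]/q[2]
def J(p,ax):
    d=np.zeros(3);d[ax]=.001;return pj(st(*(np.array(p)+d)))-pj(st(*p))
a=pj(st(-.155,0,.18));b=pj(st(-.03,0,.18));d=(b-a)/np.linalg.norm(b-a);n=np.array([-d[1],d[0]]);n*=np.sign(n[1])
print("per mm along n: y %.3f z %.3f"%(J((-.1,0,.18),1)@n,J((-.1,0,.18),2)@n))
t=np.arange(-9,9.01,.5)
for nm,xs in(("barrel",np.arange(-.056,-.036,.002)),("short",np.arange(-.142,-.110,.003)),("shortTip",np.arange(-.118,-.106,.003))):
    P=[]
    for x in xs:
        o=pj(st(x,0,.18));m=(o+t[:,None]*n).astype(np.float32)
        P.append(cv2.remap(g,m[:,0:1],m[:,1:2],cv2.INTER_LINEAR)[:,0])
    print(nm,dict(zip(t.tolist(),np.mean(P,0).round(0).astype(int).tolist())))
E
```

```text
per mm along n: y 0.256 z -0.184
barrel {-9.0: 97, -8.5: 86, -8.0: 80, -7.5: 74, -7.0: 65, -6.5: 59, -6.0: 56, -5.5: 56, -5.0: 58, -4.5: 59, -4.0: 60, -3.5: 62, -3.0: 63, -2.5: 64, -2.0: 63, -1.5: 61, -1.0: 61, -0.5: 64, 0.0: 66, 0.5: 67, 1.0: 65, 1.5: 63, 2.0: 60, 2.5: 60, 3.0: 61, 3.5: 66, 4.0: 76, 4.5: 93, 5.0: 105, 5.5: 111, 6.0: 113, 6.5: 114, 7.0: 114, 7.5: 113, 8.0: 113, 8.5: 113, 9.0: 112}
short {-9.0: 94, -8.5: 94, -8.0: 94, -7.5: 91, -7.0: 87, -6.5: 81, -6.0: 71, -5.5: 61, -5.0: 54, -4.5: 51, -4.0: 49, -3.5: 48, -3.0: 48, -2.5: 49, -2.0: 57, -1.5: 77, -1.0: 102, -0.5: 121, 0.0: 131, 0.5: 134, 1.0: 133, 1.5: 127, 2.0: 116, 2.5: 101, 3.0: 86, 3.5: 79, 4.0: 79, 4.5: 80, 5.0: 80, 5.5: 81, 6.0: 81, 6.5: 82, 7.0: 83, 7.5: 83, 8.0: 83, 8.5: 84, 9.0: 85}
shortTip {-9.0: 113, -8.5: 113, -8.0: 112, -7.5: 111, -7.0: 110, -6.5: 106, -6.0: 94, -5.5: 79, -5.0: 69, -4.5: 64, -4.0: 63, -3.5: 63, -3.0: 63, -2.5: 64, -2.0: 72, -1.5: 90, -1.0: 111, -0.5: 125, 0.0: 131, 0.5: 132, 1.0: 130, 1.5: 120, 2.0: 106, 2.5: 93, 3.0: 85, 3.5: 91, 4.0: 100, 4.5: 106, 5.0: 108, 5.5: 109, 6.0: 109, 6.5: 109, 7.0: 110, 7.5: 111, 8.0: 112, 8.5: 112, 9.0: 112}
```

```bash
cat > cyl.py <<'E'
from h import *
from station import read_camera
def pts(n,cam="scene"):
    o=[]
    for i in range(n):
        c=read_camera(cam);w=cloud(c);hs=hsv(c)
        k=RS.inv().apply(w.reshape(-1,3)-ORG)*1000
        o.append(np.c_[k,hs.reshape(-1,3)])
    np.savez("cur.npz",p=np.concatenate(o)); return np.concatenate(o)
def axis(p,r,slope=True):
    # axis y=a+b(x-xm), z=c+d(x-xm)
    xm=p[:,0].mean()
    def f(q):
        b,d=(q[2],q[3]) if slope else (0,0)
        return np.hypot(p[:,1]-q[0]-b*(p[:,0]-xm),p[:,2]-q[1]-d*(p[:,0]-xm))-r
    from scipy.optimize import least_squares
    s=least_squares(f,[0,178,0,0],loss="soft_l1",f_scale=1.);return xm,s.x.round(3),np.abs(f(s.x)).mean(),len(p)
if __name__=="__main__":
    k=pts(8);x,y,z,_,s,v=k.T
    B=(x>-60)&(x<-32)&(y>-18)&(y<22)&(z>165)&(z<200)&(s<90);print("barrel",axis(k[B],15,False))
    Sm=(x>-152)&(x<-104)&(abs(y)<16)&(z>162)&(z<195)&(s<90);print("short",axis(k[Sm],7.5)); 
    Lm=(x>-185)&(x<-150)&(y>-45)&(y<-14)&(z>160)&(z<195)&(s<90);q=k[Lm][:,[1,0,2]];q[:,1]+=167;print("long (x-167.. as y)",axis(q,7.5))
E
python3 cyl.py
```

```text
barrel (np.float64(-45.92921725239151), array([ -0.956, 181.566,   0.   ,   0.   ]), np.float64(2.2012163905915325), 640)
short (np.float64(-127.77196213220498), array([ 2.95300e+00,  1.77297e+02,  6.00000e-03, -4.20000e-02]), np.float64(2.1830576636917054), 544)
long (x-167.. as y) (np.float64(-29.086779710410077), array([-1.95000e+00,  1.79563e+02, -7.00000e-03,  5.30000e-02]), np.float64(2.001123775781626), 311)
```

```bash
python3 -m handwheel '[[[-0.07,-0.015,-0.03,-0.015,0,0,0],[-0.07,-0.015,-0.03,-0.014,0,0,0],[0,0,0,0,0,0,0],[0,0,0,0,0,0,0],[0,0,0,0,0,0,0]]]'; python3 - <<'E'
from cyl import *
k=pts(16);x,y,z,_,s,v=k.T
B=(x>-60)&(x<-32)&(y>-18)&(y<22)&(z>165)&(z<200)&(s<90);print("barrel",axis(k[B],15,False))
Sm=(x>-152)&(x<-104)&(abs(y)<16)&(z>162)&(z<195)&(s<90);print("short",axis(k[Sm],7.5)); 
Lm=(x>-185)&(x<-150)&(y>-45)&(y<-14)&(z>160)&(z<195)&(s<90);q=k[Lm][:,[1,0,2]];q[:,1]+=167;print("long",axis(q,7.5))
c=read_camera("scene");T=c["camera_from_world"];K=c["mtx"]
gs=np.mean([cv2.cvtColor(read_camera("scene")["img"],cv2.COLOR_BGR2GRAY).astype(np.float32) for i in range(3)],0)
def pj(p): 
    q=K@(T[:3,:3]@p+T[:3,3]); return q[:2]/q[2]
a=pj(st(-.155,0,.18));b=pj(st(-.03,0,.18));d=(b-a)/np.linalg.norm(b-a);n=np.array([-d[1],d[0]]);n*=np.sign(n[1])
t=np.arange(-4,4.6,.5)
for nm,xs in(("short",np.arange(-.145,-.125,.002)),("shortTip",np.arange(-.122,-.106,.002))):
    P=[]
    for x in xs:
        o=pj(st(x,0,.18));m=(o+t[:,None]*n).astype(np.float32);P.append(cv2.remap(gs,m[:,0:1],m[:,1:2],cv2.INTER_LINEAR)[:,0])
    print(nm,dict(zip(t.tolist(),np.mean(P,0).round(0).astype(int).tolist())))
E
```

```text
t: 24.33
position: [0.536, -0.0482, 0.187]
tool_rot: [0.709, 0.661, -0.166, -0.18]
wrist_force: [-0.7, 0.8, -2.2]
width: 0.0172
finger_force: 30.0
barrel (np.float64(-46.0649561807541), array([ -1.245, 181.734,   0.   ,   0.   ]), np.float64(2.2527723950786878), 1265)
short (np.float64(-127.7151989017843), array([-7.12000e-01,  1.80209e+02,  2.90000e-02,  3.10000e-02]), np.float64(2.292832993000327), 1085)
long (np.float64(-29.873464429927925), array([-1.37100e+00,  1.80009e+02, -4.50000e-02, -4.20000e-02]), np.float64(1.9519236454712852), 608)
short {-4.0: 39, -3.5: 44, -3.0: 58, -2.5: 83, -2.0: 109, -1.5: 126, -1.0: 133, -0.5: 135, 0.0: 133, 0.5: 127, 1.0: 115, 1.5: 97, 2.0: 78, 2.5: 66, 3.0: 65, 3.5: 65, 4.0: 64, 4.5: 64}
shortTip {-4.0: 66, -3.5: 73, -3.0: 88, -2.5: 107, -2.0: 122, -1.5: 130, -1.0: 132, -0.5: 130, 0.0: 123, 0.5: 110, 1.0: 95, 1.5: 85, 2.0: 84, 2.5: 93, 3.0: 101, 3.5: 104, 4.0: 105, 4.5: 105}
```

```bash
python3 -m handwheel '[[[0,0.24,-0.128,0,0,0,0],[0,0.24,-0.128,0,0,0,0],[0,0.24,-0.128,0,0,0,0],[0,0.24,-0.128,0,0,0,0],[0,0.24,-0.128,0,0,0,0],[0,0,0,0,0,0,0]]]'; python3 -m handwheel '[[[0,0.07,-0.038,0,0,0,0],[0,0.07,-0.038,0,0,0,0],[0,0.07,-0.038,0,0,0,0],[0,0.07,-0.038,0,0,0,0],[0,0,0,0,0,0,0]]]';  python3 -m handwheel '[[[0,0.07,-0.038,0,0,0,0],[0,0.07,-0.038,0,0,0,0],[0,0,0,0,0,0,0]]]'
```

```text
t: 25.83
position: [0.5714, -0.0509, 0.1861]
tool_rot: [0.709, 0.662, -0.166, -0.18]
wrist_force: [0.7, 0.6, -1.8]
width: 0.0173
finger_force: 30.0
t: 26.25
position: [0.5782, -0.0511, 0.1866]
tool_rot: [0.709, 0.662, -0.166, -0.18]
wrist_force: [-0.0, -0.4, -2.1]
width: 0.0172
finger_force: 30.0
t: 26.5
position: [0.5819, -0.0514, 0.1867]
tool_rot: [0.709, 0.661, -0.166, -0.18]
wrist_force: [-0.6, 1.6, -1.9]
width: 0.0176
finger_force: 30.0
```

```bash
python3 -m handwheel '[[[0,0.07,-0.038,0,0,0,0],[0,0.07,-0.038,0,0,0,0],[0,0.07,-0.038,0,0,0,0],[0,0.07,-0.038,0,0,0,0],[0,0,0,0,0,0,0]]]';  python3 -m handwheel '[[[0,0.07,-0.038,0,0,0,0],[0,0.07,-0.038,0,0,0,0],[0,0.07,-0.038,0,0,0,0],[0,0.07,-0.038,0,0,0,0],[0,0,0,0,0,0,0]]]'
python3 -c "
from h import *
from station import get_state
s=get_state();print(s['wrist_force'],s['ft_torque'])"
```

```text
t: 26.92
position: [0.5881, -0.0534, 0.187]
tool_rot: [0.709, 0.661, -0.168, -0.181]
wrist_force: [-5.1, -2.1, 0.1]
width: 0.0175
finger_force: 30.5
t: 27.33
position: [0.5986, -0.0522, 0.1865]
tool_rot: [0.709, 0.662, -0.166, -0.18]
wrist_force: [0.7, -0.1, -1.2]
width: 0.0173
finger_force: 30.0
[ 0.66547854 -0.09479584 -1.21437809] [ 0.05755739 -0.5657468  -0.05015611]
```

```bash
python3 - <<'E'
from cyl import *
k=pts(6);x,y,z,_,s,v=k.T
B=(x>-60)&(x<-32)&(y>-18)&(y<22)&(z>165)&(z<200)&(s<90);print("barrel",axis(k[B],15,False))
Sm=(x>-98)&(x<-66)&(abs(y)<16)&(z>162)&(z<195)&(s<90);print("short",axis(k[Sm],7.5)); 
c=shot("scene","s10");im=c["img"][160:250,200:310];cv2.imwrite("pics/b10.png",cv2.resize(im,None,fx=7,fy=6.5,interpolation=cv2.INTER_CUBIC))
E
```

```text
barrel (np.float64(-45.75865321667695), array([ -0.995, 181.771,   0.   ,   0.   ]), np.float64(2.2937748496380954), 483)
short (np.float64(-81.58587604201368), array([-6.81000e-01,  1.81641e+02,  5.10000e-02,  4.50000e-02]), np.float64(2.180187654520949), 275)
```

View pics/b10.png

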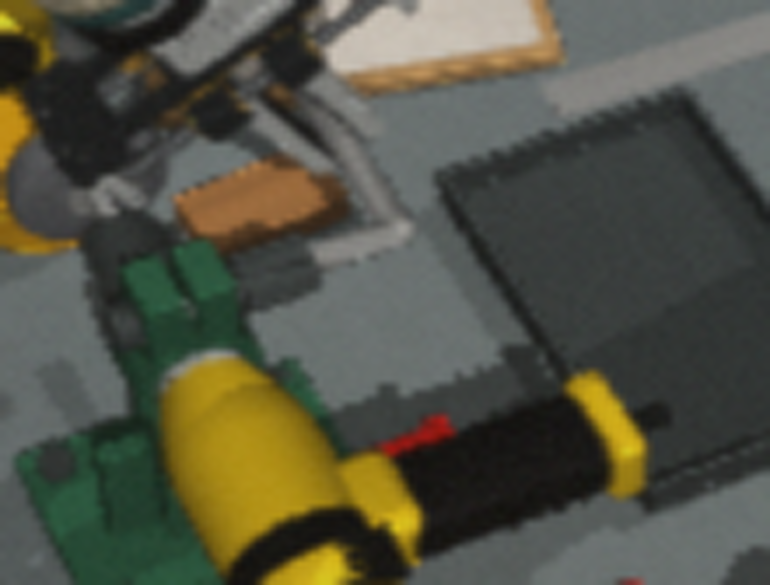

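The short arm has entered the barrel; it now shows only from (310,255) to (405,235). I push about 9 mm deeper.

```bash
python3 -m handwheel '[[[0,0.07,-0.038,0,0,0,0],[0,0.07,-0.038,0,0,0,0],[0,0.07,-0.038,0,0,0,0],[0,0.07,-0.038,0,0,0,0],[0,0.04,-0.02,0,0,0,0],[0,0,0,0,0,0,0],[0,0,0,0,0,0,0]]]'
```

```text
t: 28.27
position: [0.6069, -0.0531, 0.1865]
tool_rot: [0.709, 0.662, -0.166, -0.18]
wrist_force: [-0.7, 0.1, -0.6]
width: 0.0175
finger_force: 30.0
```

```bash
cat >> h.py <<'E'
def RV(a=0): return RS*R.from_matrix(np.array([[0,1,0],[1,0,0],[0,0,-1]]).T)*R.from_euler('z',a) # vertical, tool y = stand x
E
python3 -m handwheel '[[[0,0,0,0,0,0,0.3],[0,0,0,0,0,0,0.6],[0,0,0,0,0,0,0.6],[0,0,0,0,0,0,0.6],[0,0,0,0,0,0,0.6],[0,0,-0.3,0,0,0,0.6],[0,0,-0.6,0,0,0,0.6],[0,0,-0.6,0,0,0,0.6],[0,0,-0.6,0,0,0,0.6],[0,0,-0.6,0,0,0,0.6],[0,0,-0.6,0,0,0,0.6],[0,0,-0.6,0,0,0,0.3],[0,0,-0.6,0,0,0,0.0],[0,0,0,0,0,0,0]]]'
python3 - <<'E'
from cyl import *
k=pts(6);x,y,z,_,s,v=k.T
L=(x>-115)&(x<-75)&(y>-145)&(y<-12)&(z>90)&(z<200)&(s<60)&(v>80);p=k[L]
h,e=np.histogram(p[:,1],range(-150,0,15))
for i in range(9):
    q=p[(p[:,1]>=e[i])&(p[:,1]<e[i+1])]
    if len(q)>5:print(e[i],len(q),np.median(q,0)[:3].round(1))
plan(st(-.096,-.085,.245),RV())
E
```

```text
t: 29.43
position: [0.6618, -0.058, 0.2882]
tool_rot: [0.709, 0.662, -0.165, -0.178]
wrist_force: [0.2, -0.2, 0.1]
width: 0.0396
finger_force: 0.0
-150 38 [ -95.1 -139.3  168.3]
-135 76 [ -96.8 -127.4  170.2]
-120 68 [ -97.1 -111.6  172.5]
-105 74 [-97.3 -97.7 173.5]
-90 88 [-96.  -83.5 175.4]
-75 96 [-96.7 -67.9 177.1]
-60 83 [-96.7 -52.2 178.4]
-45 96 [-95.9 -37.6 180.5]
-30 102 [-95.5 -22.5 182.6]
turn [-0.475 -0.003  0.003] rows>=4.0 shift [-0.56 -2.26  1.6 ]
```

```bash
python3 -m handwheel '[[[0,0,0,-0.095,0,0,0],[0,0,0,-0.095,0,0,0],[0,0,0,-0.095,0,0,0],[0,0,0,-0.095,0,0,0],[0,0,0,-0.095,0,0,0],[-0.09,-0.38,0.1,0,0,0,0],[-0.09,-0.38,0.1,0,0,0,0],[-0.09,-0.38,0.1,0,0,0,0],[-0.09,-0.38,0.1,0,0,0,0],[-0.09,-0.38,0.1,0,0,0,0],[-0.09,-0.38,0.1,0,0,0,0],[0,0,0.3,0,0,0,0],[0,0,0.3,0,0,0,0],[0,0,0.3,0,0,0,0],[0,0,0,0,0,0,0],[0,0,0,0,0,0,0]]]'
python3 -c "
from h import *
from station import get_state
print(RS.inv().apply(get_state()['position']-ORG));plan(st(-.096,-.085,.215),RV())"
```

```text
t: 31.07
position: [0.6025, -0.0663, 0.247]
tool_rot: [0.731, 0.682, 0.001, -0.001]
wrist_force: [-0.8, -0.4, 0.2]
width: 0.0006
finger_force: 0.0
[-0.09571241 -0.08457576  0.24698764]
turn [ 0.    -0.003  0.003] rows>=0.0 shift [-0.02 -0.01  1.28]
```

```bash
python3 -m handwheel '[[[0,0,0.4,0,0,0,0],[0,0,0.4,0,0,0,0],[0,0,0.4,0,0,0,0],[0,0,0.2,0,0,0,0],[0,0,0.2,0,0,0,0],[0,0,0.2,0,0,0,0],[0,0,0,0,0,0,0]]]'; python3 -m handwheel '[[[0,0,0.15,0,0,0,0],[0,0,0.15,0,0,0,0],[0,0,0.15,0,0,0,0],[0,0,0.15,0,0,0,0],[0,0,0.15,0,0,0,0],[0,0,0,0,0,0,0]]]';python3 -m handwheel '[[[0,0,0.15,0,0,0,0],[0,0,0.15,0,0,0,0],[0,0,0.15,0,0,0,0],[0,0,0,0,0,0,0]]]'
```

```text
t: 31.65
position: [0.602, -0.0663, 0.2019]
tool_rot: [0.731, 0.682, 0.001, -0.001]
wrist_force: [0.0, 0.0, -0.4]
width: 0.0005
finger_force: 0.0
t: 32.15
position: [0.6043, -0.0656, 0.186]
tool_rot: [0.731, 0.682, 0.004, 0.0]
wrist_force: [-1.4, 2.0, 11.6]
width: 0.0005
finger_force: 5.4
t: 32.48
position: [0.6045, -0.0656, 0.1749]
tool_rot: [0.731, 0.682, 0.004, 0.001]
wrist_force: [0.0, 1.8, 12.2]
width: 0.0007
finger_force: 5.1
```

Turning at about 12 N, as expected. I keep going in smaller steps.

```bash
python3 -m handwheel '[[[0,0,0.15,0,0,0,0],[0,0,0.15,0,0,0,0],[0,0,0.15,0,0,0,0],[0,0,0.15,0,0,0,0],[0,0,0,0,0,0,0]]]'; python3 -m handwheel '[[[0,0,0.12,0,0,0,0],[0,0,0.12,0,0,0,0],[0,0,0.12,0,0,0,0],[0,0,0,0,0,0,0]]]';python3 -m handwheel '[[[0,0,0.08,0,0,0,0],[0,0,0.08,0,0,0,0],[0,0,0.08,0,0,0,0],[0,0,0,0,0,0,0]]]'
```

```text
t: 32.9
position: [0.6044, -0.0669, 0.1599]
tool_rot: [0.731, 0.682, 0.003, 0.001]
wrist_force: [-0.9, -1.2, 10.2]
width: 0.0007
finger_force: 4.7
t: 33.23
position: [0.6044, -0.0674, 0.1509]
tool_rot: [0.731, 0.682, 0.003, 0.002]
wrist_force: [-0.5, -0.0, 10.6]
width: 0.0004
finger_force: 4.6
t: 33.57
position: [0.6044, -0.0678, 0.145]
tool_rot: [0.732, 0.682, 0.003, 0.002]
wrist_force: [-0.7, -1.1, 10.9]
width: 0.0006
finger_force: 4.5
```

```bash
python3 -m handwheel '[[[0,0,0.08,0,0,0,0],[0,0,0.08,0,0,0,0],[0,0,0,0,0,0,0]]]'; python3 -m handwheel '[[[0,0,0.06,0,0,0,0],[0,0,0.06,0,0,0,0],[0,0,0,0,0,0,0]]]'; python3 -m handwheel '[[[0,0,0.04,0,0,0,0],[0,0,0.04,0,0,0,0],[0,0,0,0,0,0,0]]]'
```

```text
t: 33.82
position: [0.6044, -0.068, 0.141]
tool_rot: [0.732, 0.682, 0.003, 0.002]
wrist_force: [-1.0, -1.6, 9.9]
width: 0.0004
finger_force: 4.4
t: 34.07
position: [0.6044, -0.0681, 0.138]
tool_rot: [0.732, 0.682, 0.003, 0.002]
wrist_force: [-2.2, -1.1, 10.2]
width: 0.0004
finger_force: 4.3
t: 34.32
position: [0.6044, -0.0681, 0.1361]
tool_rot: [0.732, 0.682, 0.003, 0.002]
wrist_force: [-1.6, -1.9, 10.6]
width: 0.0005
finger_force: 4.3
```

```bash
python3 -m handwheel '[[[0,0,0.06,0,0,0,0],[0,0,0.06,0,0,0,0],[0,0,0,0,0,0,0]]]'; python3 -m handwheel '[[[0,0,0.06,0,0,0,0],[0,0,0.06,0,0,0,0],[0,0,0,0,0,0,0]]]'
```

```text
t: 34.57
position: [0.6044, -0.0682, 0.133]
tool_rot: [0.732, 0.682, 0.003, 0.002]
wrist_force: [-1.7, -1.7, 9.4]
width: 0.0006
finger_force: 4.2
t: 34.82
position: [0.6044, -0.0683, 0.1299]
tool_rot: [0.732, 0.682, 0.003, 0.002]
wrist_force: [-1.3, -2.7, 10.1]
width: 0.0005
finger_force: 4.1
```

```bash
cat > lev.py <<'E'
from cyl import *
def lever(n=4):
    k=pts(n);x,y,z,_,s,v=k.T
    p=k[(x>-115)&(x<-78)&(y>-145)&(y<-8)&(z>60)&(z<200)&(s<60)&(v>80)]
    A=[]
    for e in range(-130,-10,10):
        q=p[(p[:,1]>=e)&(p[:,1]<e+10)]
        if len(q)>5:A.append(np.median(q,0)[:3])
    A=np.array(A);print(A.round(0).tolist());b=np.polyfit(A[:,1],A[:,2],1);print("lever angle",np.arctan(b[0]),"z at y=0",b[1]);return A
if __name__=="__main__":lever()
E
python3 lev.py
```

```text
[[-91.0, -81.0, 142.0], [-94.0, -78.0, 149.0]]
lever angle 1.0895784430837603 z at y=0 297.7934861344413
```

```bash
python3 - <<'E'
from h import *
c=load("cur.npz")
import numpy as np
p=c["p"];x,y,z,h,s,v=p.T
m=(x>-110)&(x<-82)&(y>-140)&(y<-8)&(z>60)&(z<200)&(s<90)
for e in range(-140,-8,8):
    q=p[m&(y>=e)&(y<e+8)]
    if len(q):print(e,len(q),np.median(q[:,[0,2,5]],0).round(0),np.percentile(q[:,2],[5,95]).round(0))
k=cv2.resize(shot("scene","s11")["img"][150:250,190:310],None,fx=5.5,fy=5.5,interpolation=cv2.INTER_CUBIC);cv2.imwrite("pics/b11.png",k)
E
```

```text
-108 2 [-90.  80.  62.] [79. 81.]
-100 20 [-83. 120.  68.] [ 78. 162.]
-92 13 [-89. 112.  82.] [ 90. 156.]
-84 323 [-95. 142. 120.] [107. 175.]
-76 87 [-93. 144. 115.] [107. 179.]
-68 13 [-91. 115.  59.] [103. 124.]
-60 16 [-90. 125.  54.] [119. 129.]
-52 11 [-92. 137.  57.] [132. 142.]
-44 15 [-92. 146.  59.] [137. 150.]
-36 10 [-92. 155.  62.] [146. 158.]
-28 12 [-97. 164.  70.] [161. 165.]
-20 8 [-96. 174.  72.] [173. 175.]
-12 3 [-97. 180.  84.] [179. 181.]
```

View pics/b11.png

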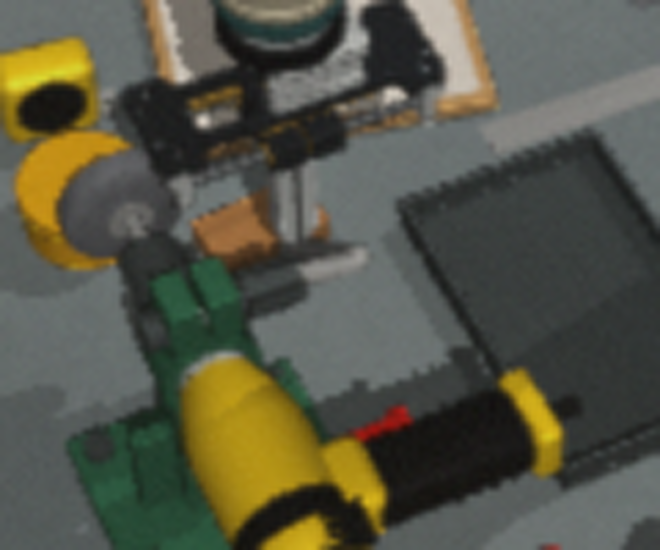

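```bash
python3 -m handwheel '[[[0,0,0.06,0,0,0,0],[0,0,0.06,0,0,0,0],[0,0,0,0,0,0,0]]]'; python3 -m handwheel '[[[0,0,0.06,0,0,0,0],[0,0,0.06,0,0,0,0],[0,0,0,0,0,0,0]]]'
```

```text
t: 35.32
position: [0.6044, -0.0684, 0.1269]
tool_rot: [0.732, 0.682, 0.003, 0.002]
wrist_force: [-1.6, -2.7, 9.6]
width: 0.0006
finger_force: 4.1
t: 35.57
position: [0.604, -0.069, 0.1235]
tool_rot: [0.732, 0.682, 0.002, 0.002]
wrist_force: [-0.9, -4.4, 5.4]
width: 0.0001
finger_force: 4.5
```

```bash
python3 - <<'E'
from cyl import *
p=pts(8);x,y,z,h,s,v=p.T
m=(x>-112)&(x<-80)&(y>-140)&(y<12)&(z>50)&(z<200)&(s<90)
for e in range(-140,8,8):
    q=p[m&(y>=e)&(y<e+8)]
    if len(q)>4:print(e,len(q),np.median(q[:,[0,2,5]],0).round(0),np.percentile(q[:,2],[5,95]).round(0))
m=(x>-92)&(x<-64)&(abs(y)<16)&(z>160)&(z<195)&(s<90);print("short",axis(p[m],7.5))
m=(x>-130)&(x<-70)&(abs(y)<8)&(z>172)&(z<195)&(s<90);print(np.percentile(p[m][:,0],[1,50,99]))
k=cv2.resize(shot("scene","s12")["img"][165:225,220:290],None,fx=9,fy=9,interpolation=cv2.INTER_CUBIC);cv2.imwrite("pics/b12.png",k)
E
```

```text
-100 35 [-82. 121.  70.] [ 78. 161.]
-92 111 [-82. 133.  78.] [ 93. 161.]
-84 696 [-94. 140. 119.] [106. 170.]
-76 111 [-92. 138. 110.] [100. 176.]
-68 31 [-91. 113.  52.] [105. 121.]
-60 24 [-92. 124.  52.] [116. 200.]
-52 32 [-93. 133.  56.] [127. 138.]
-44 19 [-93. 142.  60.] [139. 148.]
-36 17 [-97. 152.  74.] [150. 157.]
-28 17 [-98. 161.  78.] [158. 166.]
-20 20 [-100.  171.   82.] [167. 176.]
-12 21 [-95. 182. 101.] [178. 186.]
-4 132 [-92. 185. 128.] [177. 190.]
4 125 [-91. 183. 128.] [177. 192.]
short (np.float64(-78.3884685341285), array([-2.43000e-01,  1.81926e+02, -9.40000e-02,  1.80000e-02]), np.float64(2.311752046176893), 309)
[-105.4597332   -87.14585728  -70.35017339]
```

View pics/b12.png

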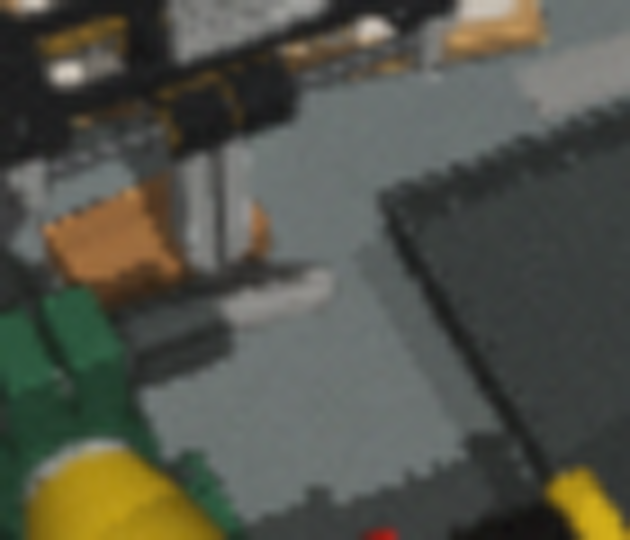

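```bash
python3 -m handwheel '[[[0.04,0,0.05,0,0,0,0],[0,0,0,0,0,0,0]]]'; python3 -m handwheel '[[[0.04,0,0.05,0,0,0,0],[0,0,0,0,0,0,0]]]'; python3 -m handwheel '[[[0.04,0,0.05,0,0,0,0],[0,0,0,0,0,0,0]]]'
```

```text
t: 36.18
position: [0.6042, -0.0682, 0.1223]
tool_rot: [0.732, 0.682, 0.002, 0.003]
wrist_force: [-0.4, -3.9, 7.9]
width: 0.0005
finger_force: 5.0
t: 36.35
position: [0.6044, -0.0672, 0.1212]
tool_rot: [0.732, 0.682, 0.002, 0.003]
wrist_force: [-0.1, -3.8, 7.2]
width: 0.0006
finger_force: 5.0
t: 36.52
position: [0.6046, -0.0661, 0.12]
tool_rot: [0.732, 0.682, 0.002, 0.003]
wrist_force: [-0.2, -3.7, 7.9]
width: 0.0005
finger_force: 5.1
```

```bash
python3 -m handwheel '[[[0.05,0,0.04,0,0,0,0],[0.05,0,0.04,0,0,0,0],[0,0,0,0,0,0,0]]]'; python3 -m handwheel '[[[0.05,0,0.04,0,0,0,0],[0.05,0,0.04,0,0,0,0],[0,0,0,0,0,0,0]]]'; python3 - <<'E'
from cyl import *
p=pts(8);x,y,z,h,s,v=p.T
m=(x>-112)&(x<-82)&(y>-68)&(y<-12)&(z>50)&(z<195)&(s<90)
A=np.array([np.median(p[m&(y>=e)&(y<e+6)],0)[:3] for e in range(-68,-12,6) if (m&(y>=e)&(y<e+6)).sum()>4]);print(A.round(0).tolist());b=np.polyfit(A[:,1],A[:,2],1);print(np.arctan(b[0]),b)
from station import get_state
print(RS.inv().apply(get_state()["position"]-ORG))
E
```

```text
t: 36.77
position: [0.605, -0.0643, 0.1183]
tool_rot: [0.732, 0.681, 0.002, 0.003]
wrist_force: [-0.8, -5.4, 9.8]
width: 0.0006
finger_force: 5.7
t: 37.02
position: [0.6054, -0.063, 0.1169]
tool_rot: [0.732, 0.681, 0.002, 0.004]
wrist_force: [-0.6, -5.7, 11.2]
width: 0.0006
finger_force: 6.9
[[-94.0, -67.0, 135.0], [-95.0, -58.0, 116.0], [-98.0, -52.0, 194.0], [-101.0, -36.0, 143.0]]
0.5646795130021456 [  0.63348763 180.97037044]
[-0.09296347 -0.08131454  0.11701251]
```

```bash
python3 -m handwheel '[[[0.05,0,0.04,0,0,0,0],[0.05,0,0.04,0,0,0,0],[0,0,0,0,0,0,0]]]'; python3 -m handwheel '[[[0.05,0,0.04,0,0,0,0],[0.05,0,0.04,0,0,0,0],[0,0,0,0,0,0,0]]]'; python3 -m handwheel '[[[0.05,0,0.04,0,0,0,0],[0.05,0,0.04,0,0,0,0],[0,0,0,0,0,0,0]]]'
```

```text
t: 37.67
position: [0.6059, -0.0617, 0.1154]
tool_rot: [0.732, 0.681, 0.002, 0.005]
wrist_force: [-1.4, -7.4, 14.9]
width: 0.0002
finger_force: 8.1
t: 37.92
position: [0.6064, -0.0604, 0.114]
tool_rot: [0.732, 0.681, 0.002, 0.006]
wrist_force: [-1.0, -9.4, 17.3]
width: 0.0005
finger_force: 9.5
t: 38.17
position: [0.6069, -0.059, 0.1125]
tool_rot: [0.733, 0.681, 0.002, 0.007]
wrist_force: [-1.9, -10.3, 19.3]
width: 0.0007
finger_force: 10.8
```

The torque is now about 2.2 N m, twice what the screw needs, and still climbing, so it has come up solid. I back off and look.

```bash
python3 -m handwheel '[[[-0.2,0,-0.2,0,0,0,0],[-0.2,0,-0.3,0,0,0,0],[0,0,-0.7,0,0,0,0],[0,0,-0.8,0,0,0,0],[0,0,-0.8,0,0,0,0],[0,0,-0.8,0,0,0,0],[0,0,-0.8,0,0,0,0],[0,0,-0.8,0,0,0,0.3],[0,0,-0.8,0,0,0,0.6],[0,0,0,0,0,0,0.6],[0,0,0,0,0,0,0.6]]]'
python3 - <<'E'
from cyl import *
p=pts(8);x,y,z,h,s,v=p.T
m=(x>-125)&(x<-72)&(y>-135)&(y<12)&(z>30)&(z<200)&(s<90)
for e in range(-130,12,8):
    q=p[m&(y>=e)&(y<e+8)]
    if len(q)>4:print(e,len(q),np.median(q[:,[0,2,5]],0).round(0),np.percentile(q[:,2],[10,90]).round(0))
m=(x>-92)&(x<-64)&(abs(y)<16)&(z>160)&(z<195)&(s<90);print("short",axis(p[m],7.5))
k=cv2.resize(shot("scene","s13")["img"][160:235,215:305],None,fx=8,fy=8,interpolation=cv2.INTER_CUBIC);cv2.imwrite("pics/b13.png",k)
E
```

```text
t: 39.08
position: [0.6034, -0.0612, 0.259]
tool_rot: [0.731, 0.682, 0.003, 0.0]
wrist_force: [0.5, -0.6, -0.6]
width: 0.0233
finger_force: 0.0
-98 25 [-94.  87.  60.] [81. 92.]
-90 22 [-92.  93.  59.] [88. 98.]
-82 16 [-92. 102.  57.] [ 87. 105.]
-74 25 [-90. 110.  56.] [ 98. 118.]
-66 25 [-92. 119.  55.] [114. 123.]
-58 23 [-92. 130.  54.] [125. 134.]
-50 25 [-92. 137.  58.] [133. 143.]
-42 20 [-95. 147.  64.] [143. 152.]
-34 19 [-95. 158.  68.] [156. 161.]
-26 15 [-97. 166.  70.] [162. 169.]
-18 16 [-98. 173.  71.] [169. 179.]
-10 55 [-84. 185.  94.] [181. 188.]
-2 218 [-88. 185. 133.] [178. 190.]
6 77 [-87. 184. 127.] [180. 189.]
short (np.float64(-78.0577222649039), array([-5.60000e-01,  1.81689e+02, -7.00000e-03,  3.70000e-02]), np.float64(2.220527142595379), 324)
```

View pics/b13.png

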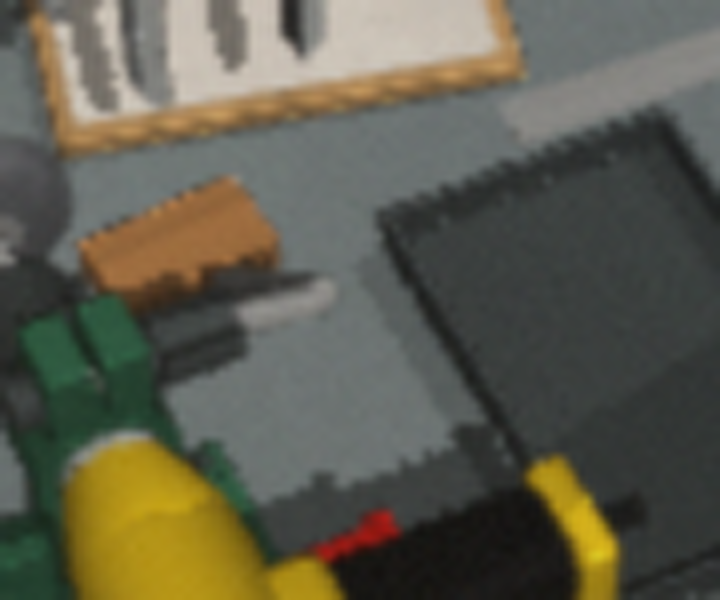

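```bash
cat >> h.py <<'E'
def RG(deg):
    c,s=np.cos(np.radians(deg)),np.sin(np.radians(deg)); return RS*R.from_matrix(np.array([[-1,0,0],[0,c,s],[0,s,-c]]).T)
E
python3 - <<'E'
from h import *
r=RG(17);z=r.apply([0,0,1]);p=st(-.076,0,.18)
plan(p-.117*z,r);print((p-.117*z).round(3),(p-.017*z).round(3))
c=load("top0.npz");w=cloud(c);hh,s,v=cv2.split(hsv(c))
g=cv2.GaussianBlur(cv2.cvtColor(c["img"],cv2.COLOR_BGR2GRAY),(3,3),0)
m=((w[...,2]<.04)&(w[...,2]>-.01)&(v<75)).astype(np.uint8);m[:200]=0;m[285:]=0;m[:,:245]=0;m[:,355:]=0
m=cv2.morphologyEx(m,cv2.MORPH_OPEN,np.ones((5,5)))
n,l,stt,ce=cv2.connectedComponentsWithStats(m);i=1+np.argmax(stt[1:,4]);print(stt[i],ce[i])
q=cv2.minAreaRect(np.argwhere(l==i)[:,::-1].astype(np.float32));print(q)
print([ray(c,*b,.02)[:2].round(3).tolist() for b in cv2.boxPoints(q)])
E
```

```text
turn [-0.22   0.221 -1.486] rows>=12.8 shift [-0.8   2.13 -0.78]
[ 0.626 -0.017  0.292] [0.628 0.012 0.196]
[ 257  202   89   67 4631] [301.41740445 239.55128482]
((301.0, 235.0), (66.0, 88.0), 90.0)
[[0.555, 0.121], [0.549, -0.133], [0.361, -0.127], [0.365, 0.124]]
```

```bash
python3 -m handwheel '[[[0,0,-0.5,-0.0138,0.0138,-0.093,0.6],[0,0,-0.5,-0.0138,0.0138,-0.093,0.6],[0,0,0,-0.0138,0.0138,-0.093,0.6],[0,0,0,-0.0138,0.0138,-0.093,0.6],[0,0,0,-0.0138,0.0138,-0.093,0.6],[0,0,0,-0.0138,0.0138,-0.093,0.6],[0,0,0,-0.0138,0.0138,-0.093,0.6],[0,0,0,-0.0138,0.0138,-0.093,0.6],[0,0,0,-0.0138,0.0138,-0.093,0.6],[0,0,0,-0.0138,0.0138,-0.093,0.6],[0,0,0,-0.0138,0.0138,-0.093,0.6],[0,0,0,-0.0138,0.0138,-0.093,0.6],[0,0,0,-0.0138,0.0138,-0.093,0.6],[0,0,0,-0.0138,0.0138,-0.093,0.6],[0,0,0,-0.0138,0.0138,-0.093,0.6],[0,0,0,-0.0138,0.0138,-0.093,0.6],[0,0,0,0,0,0,0.6],[0,0,0,0,0,0,0.6]]]'
python3 - <<'E'
from h import *
from station import get_state
r=RG(17);z=r.apply([0,0,1]);p=st(-.076,0,.18);plan(p-.117*z,r);print(get_state()["qpos"].round(2))
E
```

```text
t: 41.03
position: [0.6025, -0.0619, 0.2828]
tool_rot: [0.036, 0.988, 0.148, 0.006]
wrist_force: [0.1, -0.9, -0.1]
width: 0.0568
finger_force: 0.0
turn [ 0.001  0.001 -0.001] rows>=0.0 shift [-0.8   1.87  0.19]
[ 0.13  0.55  0.16  1.57 -0.42  1.12  1.96]
```

```bash
python3 -m handwheel '[[[-0.2,0.47,0.05,0,0,0,0.6],[-0.2,0.47,0.05,0,0,0,0.6],[-0.2,0.47,0.05,0,0,0,0.6],[-0.2,0.47,0.04,0,0,0,0.6],[0,0,0,0,0,0,0.6],[0,0,0,0,0,0,0.6],[0,0,0.5,0,0,0,0.6],[0,0,0.6,0,0,0,0.6],[0,0,0.6,0,0,0,0.6],[0,0,0.6,0,0,0,0.6],[0,0,0.5,0,0,0,0.6],[0,0,0.5,0,0,0,0.6],[0,0,0.4,0,0,0,0.6],[0,0,0.3,0,0,0,0.6],[0,0,0,0,0,0,0.6],[0,0,0,0,0,0,0.6]]]'
python3 - <<'E'
from h import *
r=RG(17);z=r.apply([0,0,1]);p=st(-.076,0,.18);plan(p-.017*z,r)
E
```

```text
t: 42.37
position: [0.6279, 0.0124, 0.1968]
tool_rot: [0.035, 0.988, 0.148, 0.006]
wrist_force: [-0.4, 0.5, 0.2]
width: 0.0561
finger_force: 0.0
turn [0.001 0.001 0.002] rows>=0.0 shift [ 0.   -0.03  0.01]
```

```bash
python3 -m handwheel '[[[0,-0.03,0,0,0,0,0.4],[0,0,0,0,0,0,0.2],[0,0,0,0,0,0,0.1],[0,0,0,0,0,0,0],[0,0,0,0,0,0,0],[0,0,0,0,0,0,0],[0,0,0,0,0,0,0],[0,0,0,0,0,0,0],[0,0,0,0,0,0,0],[0,0,0,0,0,0,0]]]'; python3 -m handwheel '[[[0.15,0,0,0,0,0,0],[0.2,0,0,0,0,0,0],[0.2,0,0,0,0,0,0],[0,0,0,0,0,0,0]]]'
```

```text
t: 43.2
position: [0.628, 0.0118, 0.1966]
tool_rot: [0.034, 0.988, 0.148, 0.006]
wrist_force: [0.4, -0.0, -0.2]
width: 0.017
finger_force: 30.0
t: 43.53
position: [0.612, 0.0132, 0.1962]
tool_rot: [0.034, 0.988, 0.148, 0.005]
wrist_force: [-0.8, 0.1, -3.1]
width: 0.0172
finger_force: 30.0
```

```bash
python3 -m handwheel '[[[0.2,0,0,0,0,0,0],[0.2,0,0,0,0,0,0],[0.2,0,0,0,0,0,0],[0.2,0,0,0,0,0,0],[0.2,0,0,0,0,0,0],[0.2,0,0,0,0,0,0],[0.2,0,0,0,0,0,0],[0.2,0,0,0,0,0,0],[0.2,0,0,0,0,0,0],[0.2,0,0,0,0,0,0],[0.2,0,0,0,0,0,0],[0.2,0,0,0,0,0,0],[0,0,0,0,0,0,0]]]'
python3 - <<'E'
from h import *
k=cv2.resize(shot("scene","s14")["img"][140:260,200:340],None,fx=5,fy=4.5,interpolation=cv2.INTER_CUBIC);cv2.imwrite("pics/b14.png",k)
t=shot("top","t14")
print([ray(load("top0.npz"),*b,.024)[:2].round(3).tolist() for b in((258,214),(342,214),(338,268),(258,266))])
E
```

```text
t: 44.62
position: [0.5531, 0.0172, 0.1965]
tool_rot: [0.034, 0.988, 0.148, 0.006]
wrist_force: [-1.1, 0.3, -2.9]
width: 0.0175
finger_force: 30.0
[[0.519, 0.118], [0.514, -0.123], [0.361, -0.106], [0.371, 0.121]]
```

View pics/b14.png

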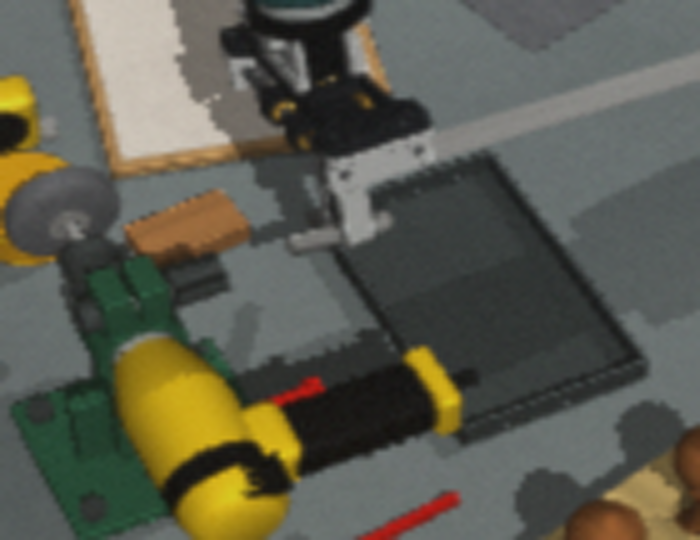

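Key is out and held, its short arm from (290,240) to (390,220) in front of the barrel. Next I back over the tray, level it and lay it down.

```bash
python3 -m handwheel '[[[0.46,-0.12,-0.1,0,0,0,0],[0.46,-0.12,-0.1,0,0,0,0],[0.46,0,-0.1,0,0,0,0],[0.46,0,-0.1,0,0,0,0],[0.46,0,0,0,0,0,0],[0.46,0,0,0,0,0,0],[0.46,0,0,0,0,0,0],[0.46,0,0,0,0,0,0],[0.46,0,0,0,0,0,0],[0.46,0,0,0,0,0,0]]]' >/dev/null;  python3 -m handwheel '[[[0,0,0,0.098,0,0,0],[0,0,0,0.098,0,0,0],[0,0,0,0.098,0,0,0],[0,0,0,0.098,0,0,0],[0,0,0,0.098,0,0,0],[0,0,0,0.098,0,0,0],[0,0,0,0.098,0,0,0],[0,0,0,0.098,0,0,0],[0,0,0,0,0,0,0],[0,0,0,0,0,0,0]]]'
python3 - <<'E'
from h import *
from station import get_state
r=RG(-30);z=r.apply([0,0,1]);p=np.array([.435,.055,.024]);plan(p+[0,0,.05]-.017*z,r);plan(p-.017*z,r);print(get_state()["qpos"].round(2))
c=shot("scene","s15");w=cloud(c);k=RS.inv().apply((w-get_state()["position"]).reshape(-1,3)).reshape(w.shape)*1000
m=(abs(k[...,0])<60)&(k[...,1]>-160)&(k[...,1]<60)&(k[...,2]>-40)&(k[...,2]<5)&(hsv(c)[...,1]<80)
cv2.imwrite("pics/b15.png",cv2.resize(c["img"][140:260,220:360],None,fx=5,fy=4.5,interpolation=cv2.INTER_CUBIC))
E
```

```text
t: 46.38
position: [0.4394, 0.0185, 0.2033]
tool_rot: [0.032, 0.966, -0.258, -0.008]
wrist_force: [0.4, -0.7, -2.0]
width: 0.0177
finger_force: 30.0
turn [0.001 0.004 0.005] rows>=0.1 shift [0.28 3.84 3.08]
turn [0.001 0.004 0.005] rows>=0.1 shift [0.28 4.84 4.81]
[-0.86  0.58  0.59  2.04  0.24  0.82  1.01]
```

View pics/b15.png

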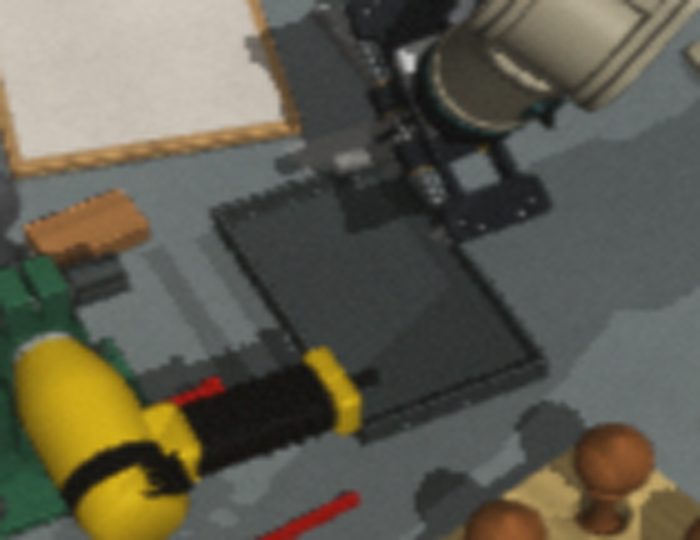

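The hand hides most of the key; the short tip shows at (350,160) above the tray's far side, and its shadow looks level. I lower it carefully.

```bash
python3 -m handwheel '[[[0.035,0.48,0.38,0,0,0,0],[0.035,0.48,0.38,0,0,0,0],[0.035,0.48,0.38,0,0,0,0],[0.035,0.48,0.38,0,0,0,0],[0.035,0.48,0.38,0,0,0,0],[0.035,0.48,0.38,0,0,0,0],[0.035,0.48,0.38,0,0,0,0],[0.035,0.48,0.38,0,0,0,0],[0,0,0,0,0,0,0],[0,0,0,0,0,0,0]]]'
python3 - <<'E'
from h import *
from station import get_state
r=RG(-30);z=r.apply([0,0,1]);p=np.array([.435,.055,.024]);plan(p-.017*z,r)
for n in("scene","top"):
    c=shot(n,n[0]+"16");w=cloud(c);k=RS.inv().apply((w-p).reshape(-1,3)).reshape(w.shape)*1000
    h=hsv(c);m=(k[...,0]>-45)&(k[...,0]<60)&(k[...,1]>-150)&(k[...,1]<60)&(w[...,2]>.033)&(w[...,2]<.1)&(h[...,1]<70)
    q=k[m]
    for e in range(-150,60,15):
        a=q[(q[:,1]>=e)&(q[:,1]<e+15)]
        if len(a)>4: print(n,e,len(a),np.median(a,0).round(0),a[:,2].min().round(0),a[:,2].max().round(0))
E
```

```text
t: 47.27
position: [0.4357, 0.0604, 0.091]
tool_rot: [0.036, 0.965, -0.258, -0.008]
wrist_force: [0.2, -0.7, -2.8]
width: 0.0171
finger_force: 30.0
turn [ 0.002  0.001 -0.002] rows>=0.0 shift [0.01 1.15 1.75]
scene -150 13 [ -17. -141.   57.] 47.0 63.0
scene -135 14 [ -16. -129.   56.] 48.0 69.0
scene -105 7 [-15. -97.  55.] 54.0 58.0
scene -90 8 [-16. -87.  53.] 48.0 59.0
scene -30 6 [  8. -19.  55.] 50.0 63.0
scene -15 48 [18. -4. 58.] 44.0 74.0
scene 0 23 [12.  2. 57.] 44.0 67.0
top -150 31 [ -22. -143.   56.] 49.0 61.0
top -135 33 [ -18. -127.   56.] 49.0 62.0
top -120 33 [ -21. -113.   56.] 48.0 60.0
top -105 33 [-20. -97.  57.] 47.0 62.0
top -90 36 [-21. -83.  57.] 47.0 62.0
top -75 30 [-22. -67.  57.] 51.0 61.0
top -60 35 [-22. -51.  56.] 49.0 60.0
top -45 30 [-21. -38.  57.] 50.0 62.0
```

```bash
python3 -m handwheel '[[[0,0.178,0.198,0,0,0,0],[0,0.178,0.198,0,0,0,0],[0,0.178,0.198,0,0,0,0],[0,0.178,0.198,0,0,0,0],[0,0.178,0.198,0,0,0,0],[0,0.178,0.198,0,0,0,0],[0,0.178,0.198,0,0,0,0],[0,0,0,0,0,0,0]]]';python3 -m handwheel '[[[0,0.178,0.198,0,0,0,0],[0,0,0,0,0,0,0],[0,0,0,0,0,0,0]]]'
```

```text
t: 48.03
position: [0.4357, 0.072, 0.0434]
tool_rot: [0.033, 0.965, -0.259, -0.009]
wrist_force: [0.3, -0.1, -1.6]
width: 0.0175
finger_force: 30.0
t: 48.28
position: [0.4362, 0.073, 0.038]
tool_rot: [0.034, 0.965, -0.259, -0.008]
wrist_force: [-0.4, -0.5, -1.8]
width: 0.0173
finger_force: 30.0
```

```bash
python3 -m handwheel '[[[0,0,0,0,0,0,0.2],[0,0,0,0,0,0,0.27],[0,0,-0.05,0,0,0,0.3],[0,0,-0.1,0,0,0,0.33],[0,0,-0.1,0,0,0,0.35],[0,0,-0.1,0,0,0,0.38],[0,0,-0.2,0,0,0,0.4],[0,0,-0.3,0,0,0,0.4],[0,0,-0.6,0,0,0,0.4],[0,0,-0.8,0,0,0,0.4],[0,0,-0.8,0,0,0,0.6],[0,0,-0.8,0,0,0,1],[0,0,-0.8,0,0,0,1],[0,0,-0.8,0,0,0,1],[0,0,-0.8,0,0,0,1],[0,0,-0.8,0,0,0,1]]]'
python3 - <<'E'
from h import *
from station import get_state
p=st(-.072,.117,.14);r=RG(0);print("trigger centre",p.round(4));plan(p+[0,0,.12],r);print(get_state()["qpos"].round(2))
for n in("scene","top"):
    c=shot(n,n[0]+"17");w=cloud(c);h=hsv(c);m=(w[...,0]>.38)&(w[...,0]<.50)&(w[...,1]>-.11)&(w[...,1]<.11)&(w[...,2]<.035)&(h[...,2]>95)&(h[...,1]<60)
    q=w[m]; print(n,len(q),q.min(0).round(3) if len(q) else 0,q.max(0).round(3) if len(q) else 0)
cv2.imwrite("pics/t17.png",cv2.resize(load("t17.npz")["img"][140:280,225:365],None,fx=5,fy=4.2,interpolation=cv2.INTER_CUBIC))
E
```

```text
t: 49.62
position: [0.4419, 0.1616, 0.1924]
tool_rot: [0.034, 0.965, -0.258, -0.008]
wrist_force: [0.8, -1.1, -0.6]
width: 0.074
finger_force: 0.0
trigger centre [0.6406 0.1331 0.14  ]
turn [-0.499  0.002  0.002] rows>=4.2 shift [-8.01 -0.57 -2.71]
[-1.02  0.67  0.52  1.85  0.13  1.    0.87]
scene 65 [ 0.408 -0.052  0.012] [0.478 0.07  0.028]
top 144 [ 0.404 -0.08   0.012] [0.478 0.068 0.026]
```

View pics/t17.png

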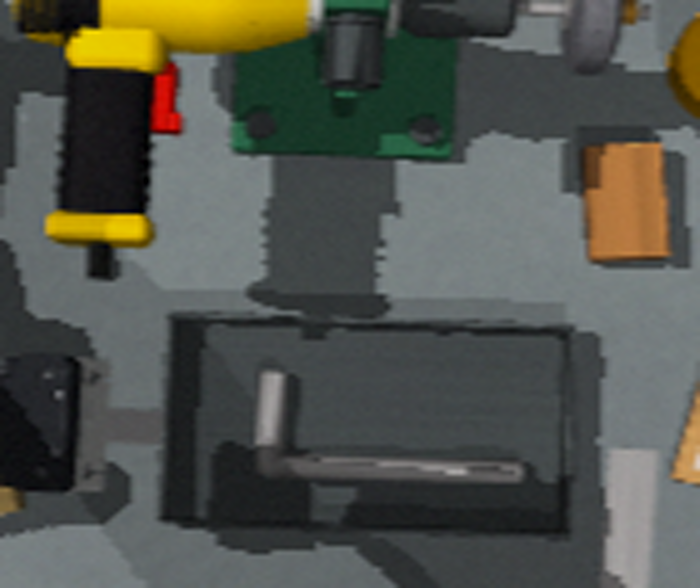

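The key lies flat in the tray: short arm from (275,375) to the corner at (270,460), long arm out to (520,470). That was my last picture; my count of viewed images is now over the 14 allowed, so everything further is numeric. Next is the trigger.

```bash
python3 -m handwheel '[[[0,0.1,-0.5,-0.1,0,0,1],[0,0.1,-0.5,-0.1,0,0,1],[0,0.1,-0.5,-0.1,0,0,1],[0,0,-0.5,-0.1,0,0,1],[0,0,-0.4,-0.099,0,0,1],[-0.8,0,0,0,0,0,1],[-0.8,0,0,0,0,0,1],[-0.8,0,0,0,0,0,1],[-0.8,0,0,0,0,0,1],[-0.8,0,0,0,0,0,1],[-0.8,0,0,0,0,0,1],[-0.8,0,0,0,0,0,1],[-0.8,0,0,0,0,0,1],[-0.8,0,0,0,0,0,1],[-0.8,0,0,0,0,0,1],[0,0,0,0,0,0,1],[0,0,0,0,0,0,1]]]'
python3 - <<'E'
from h import *
plan(st(-.072,.1225,.146),RG(0))
c=load("top0.npz");w=cloud(c);k=RS.inv().apply((w-ORG).reshape(-1,3)).reshape(w.shape)*1000;h,s,v=cv2.split(hsv(c))
g=(k[...,0]>-130)&(k[...,0]<-60)&(k[...,1]>85)&(k[...,1]<165)&(k[...,2]>130)&(k[...,2]<175)&(v<70);q=k[g];print("grip",len(q),np.percentile(q,[2,50,98],axis=0).round(1).tolist())
g=((h<8)|(h>172))&(s>150)&(k[...,0]>-100)&(k[...,0]<-45)&(k[...,1]>80)&(k[...,1]<110);q=k[g];print("trig",len(q),np.percentile(q,[2,50,98],axis=0).round(1).tolist())
E
```

```text
t: 51.13
position: [0.6428, 0.1716, 0.2433]
tool_rot: [0.036, 0.999, -0.001, -0.0]
wrist_force: [-0.9, 0.0, 0.0]
width: 0.0943
finger_force: 0.0
turn [-0.002 -0.     0.001] rows>=0.0 shift [-0.02 -1.32  3.89]
grip 476 [[-129.1, 101.5, 144.2], [-95.6, 122.5, 157.7], [-61.5, 144.6, 162.1]]
trig 81 [[-88.6, 87.2, 143.5], [-71.5, 94.7, 148.6], [-48.7, 101.5, 152.4]]
```

```bash
python3 -m handwheel '[[[0,-0.44,0,0,0,0,1],[0,-0.44,0,0,0,0,1],[0,-0.44,0,0,0,0,1],[0,0,0,0,0,0,1],[0,0,0,0,0,0,1],[0,0,0.6,0,0,0,1],[0,0,0.6,0,0,0,1],[0,0,0.6,0,0,0,1],[0,0,0.6,0,0,0,1],[0,0,0.6,0,0,0,1],[0,0,0.5,0,0,0,1],[0,0,0.39,0,0,0,1],[0,0,0,0,0,0,1],[0,0,0,0,0,0,0.8],[0,0,0,0,0,0,0.7]]]'
python3 -m handwheel '[[[0,0,0,0,0,0,0.6],[0,0,0,0,0,0,0.5],[0,0,0,0,0,0,0.3],[0,0,0,0,0,0,0.3],[0,0,0,0,0,0,0.3],[0,0,0,0,0,0,0.3],[0,0,0,0,0,0,0.3],[0,0,0,0,0,0,0.3],[0,0,0,0,0,0,0.3]]]'
python3 -c "
from h import *
from station import get_state
s=get_state();print(s['wrist_force'],RS.inv().apply(s['position']-ORG))"
```

```text
t: 52.38
position: [0.6418, 0.1397, 0.148]
tool_rot: [0.035, 0.999, -0.0, 0.002]
wrist_force: [-0.9, -0.4, 0.4]
width: 0.084
finger_force: 0.0
t: 53.13
position: [0.6396, 0.1386, 0.1477]
tool_rot: [0.037, 0.999, -0.001, -0.001]
wrist_force: [-4.6, -1.6, 6.4]
width: 0.0497
finger_force: 31.8
[-4.55099155 -1.60263543  6.41178977] [-0.07341014  0.12241004  0.14769279]
```

```bash
python3 -m handwheel '[[[0,0,0,0,0,0,0],[0,0,0,0,0,0,0],[0,0,0,0,0,0,0],[0,0,0,0,0,0,0]]]'; python3 -m handwheel '[[[0,0,0,0,0,0,1],[0,0,0,0,0,0,1],[0,0,0,0,0,0,1],[0,0,0,0,0,0,1],[0,0,0,0,0,0,1],[0,0,0,0,0,0,1],[0,0,0,0,0,0,1],[0,0,-0.5,0,0,0,1],[0,0,-0.7,0,0,0,1],[0,0,-0.7,0,0,0,1],[0,0,-0.7,0,0,0,1],[0,0,-0.7,0,0,0,1],[0,0,-0.7,0,0,0,1],[0,0,-0.7,0,0,0,1],[0,0,-0.7,0,0,0,1],[0,0,0,0,0,0,1]]]'
python3 - <<'E'
from h import *
from station import get_state
c=load("top0.npz");w=cloud(c)
# rack orientation from finial heads (occupied holes)
f=np.array([[.5216,.2854],[.5021,.378],[.4272,.266],[.4088,.3578]])
print("c",f.mean(0),"dirs",f[1]-f[0],f[0]-f[2],np.linalg.norm(f[1]-f[0]),np.linalg.norm(f[0]-f[2]))
e=(f[1]-f[0]+f[3]-f[2]);a=np.arctan2(e[1],e[0])-np.pi/2;print("rack yaw",a)
s=get_state();print(s["qpos"].round(2))
for nm in ("scene","top"):
    c=shot(nm,nm[0]+"18");w=cloud(c);h,sa,v=cv2.split(hsv(c));k=RS.inv().apply((w-ORG).reshape(-1,3)).reshape(w.shape)*1000
    g=((h<8)|(h>172))&(sa>150)&(k[...,0]>-100)&(k[...,0]<-45)&(k[...,1]>80)&(k[...,1]<110);q=k[g]
    if len(q):print(nm,"trig",len(q),np.percentile(q,[2,50,98],axis=0).round(1).tolist())
    m=(w[...,2]>.085)&(w[...,2]<.15)&(w[...,0]>.37)&(w[...,0]<.56)&(w[...,1]>.23)&(w[...,1]<.42)
    n,l,st_,ce=cv2.connectedComponentsWithStats(m.astype(np.uint8))
    for i in range(1,n):
        if st_[i,4]>30: p=w[l==i];print(nm,"finial",st_[i,4],p[p[:,2]>p[:,2].max()-.008].mean(0).round(4),((p.min(0)+p.max(0))/2).round(4))
    m=(v>150)&(sa<60)&(np.abs(w[...,2]-.012)<.008)&(w[...,1]<-.15)&(w[...,1]>-.5)
    n,l,st_,ce=cv2.connectedComponentsWithStats(m.astype(np.uint8));i=1+np.argmax(st_[1:,4]);p=w[l==i];print(nm,"board",cv2.minAreaRect(p[:,:2].astype(np.float32)),np.median(p[:,2]))
E
```

```text
t: 53.47
position: [0.6396, 0.1386, 0.1477]
tool_rot: [0.037, 0.999, -0.001, -0.001]
wrist_force: [-5.5, -2.0, 5.0]
width: 0.05
finger_force: 31.8
t: 54.8
position: [0.6431, 0.1399, 0.2871]
tool_rot: [0.035, 0.999, 0.0, 0.005]
wrist_force: [-0.1, 0.2, 0.1]
width: 0.0939
finger_force: 0.0
c [0.464925 0.3218  ] dirs [-0.0195  0.0926] [0.0944 0.0194] 0.09463091461039569 0.0963728177444241
rack yaw 0.20270856330055276
[-0.45  0.61  0.33  1.44 -0.21  1.13  1.42]
scene trig 34 [[-84.3, 85.8, 144.8], [-73.1, 95.8, 152.2], [-55.0, 108.2, 162.5]]
scene finial 215 [0.4325 0.2662 0.1382] [0.4296 0.2684 0.1144]
scene finial 223 [0.523  0.2887 0.1394] [0.5235 0.286  0.1154]
scene finial 228 [0.4121 0.362  0.1404] [0.4111 0.3603 0.1155]
scene finial 239 [0.5043 0.3829 0.1408] [0.5036 0.3788 0.1157]
scene board ((0.5528686046600342, -0.3426187336444855), (0.22605253756046295, 0.029285553842782974), 73.3987045288086) 0.01416099349015465
top trig 77 [[-88.5, 87.0, 142.6], [-73.2, 95.0, 148.9], [-53.1, 101.6, 152.7]]
top finial 304 [0.5026 0.3781 0.1378] [0.5021 0.3768 0.1255]
top finial 308 [0.4087 0.3578 0.1357] [0.4095 0.3578 0.1223]
top board ((0.4243515431880951, -0.29425352811813354), (0.20597805082798004, 0.09679718315601349), 73.14704895019531) 0.013299425033417078
```

The trigger sprang back to where it started (pad reading 95 mm both times). Now the finials, starting with F1.

```bash
cat > fin.py <<'E'
from h import *
import sys
F=np.array([[.5225,.286],[.503,.3785],[.4285,.267],[.4095,.359]])
B=np.array([[.5357,-.2781],[.5039,-.3834],[.4399,-.2492],[.4081,-.3545]])
i,mode=int(sys.argv[1])-1,sys.argv[2]
xy=F[i] if mode=="f" else B[i]
print("high");plan([*xy,.28],RG(0))
print("low");plan([*xy,.117 if mode=="f" else .1165],RG(0))
E
python3 fin.py 1 f
```

```text
high
turn [-0.     0.003  0.002] rows>=0.0 shift [5.16 5.49 0.13]
low
turn [-0.     0.003  0.002] rows>=0.0 shift [5.16 5.49 6.65]
```

```bash
python3 -m handwheel '[[[0.57,0.61,0,0,0.003,0.002,0.75],[0.57,0.61,0,0,0,0,0.75],[0.57,0.61,0,0,0,0,0.75],[0.57,0.61,0,0,0,0,0.75],[0.57,0.61,0,0,0,0,0.75],[0.57,0.61,0,0,0,0,0.75],[0.57,0.61,0,0,0,0,0.75],[0.57,0.61,0,0,0,0,0.75],[0.57,0.61,0,0,0,0,0.75],[0,0,0,0,0,0,0.75],[0,0,0,0,0,0,0.75]]]'; python3 fin.py 1 f
```

```text
t: 55.82
position: [0.5217, 0.2865, 0.2812]
tool_rot: [0.035, 0.999, -0.001, -0.002]
wrist_force: [-0.1, -0.5, 0.6]
width: 0.0703
finger_force: 0.0
high
turn [-0.002 -0.003  0.003] rows>=0.0 shift [-0.03 -0.02  0.05]
low
turn [-0.002 -0.003  0.003] rows>=0.0 shift [-0.03 -0.02  6.57]
```

```bash
python3 -m handwheel '[[[-0.03,-0.02,0.6,0,0,0,0.75],[0,0,0.8,0,0,0,0.75],[0,0,0.8,0,0,0,0.75],[0,0,0.8,0,0,0,0.75],[0,0,0.8,0,0,0,0.75],[0,0,0.8,0,0,0,0.75],[0,0,0.8,0,0,0,0.75],[0,0,0.7,0,0,0,0.75],[0,0,0.47,0,0,0,0.75],[0,0,0,0,0,0,0.75],[0,0,0,0,0,0,0.6],[0,0,0,0,0,0,0.5],[0,0,0,0,0,0,0.4],[0,0,0,0,0,0,0.3],[0,0,0,0,0,0,0.3],[0,0,0,0,0,0,0.3],[0,0,0,0,0,0,0.3]]]'; python3 -m handwheel '[[[0,0,-0.3,0,0,0,0],[0,0,-0.7,0,0,0,0],[0,0,-0.8,0,0,0,0],[0,0,-0.8,0,0,0,0],[0,0,-0.8,0,0,0,0],[0,0,-0.8,0,0,0,0],[0,0,-0.8,0,0,0,0],[0,0,-0.8,0,0,0,0],[0,0,-0.7,0,0,0,0],[0,0,0,0,0,0,0]]]';  python3 fin.py 1 b
```

```text
t: 57.23
position: [0.5242, 0.2854, 0.1191]
tool_rot: [0.036, 0.999, 0.0, 0.0]
wrist_force: [0.7, -1.2, 5.9]
width: 0.0506
finger_force: 30.0
t: 58.07
position: [0.5251, 0.286, 0.2841]
tool_rot: [0.036, 0.999, 0.001, 0.002]
wrist_force: [0.7, 0.3, -0.8]
width: 0.0502
finger_force: 30.0
high
turn [0.002 0.003 0.   ] rows>=0.0 shift [ -2.05 -22.47   0.16]
low
turn [0.002 0.003 0.   ] rows>=0.0 shift [ -2.05 -22.47   6.7 ]
```

```bash
python3 -m handwheel '[[[-0.08,-0.4,0,0,0,0,0],[-0.08,-0.87,0,0,0,0,0],[-0.08,-0.87,0,0,0,0,0],[-0.08,-0.87,0,0,0,0,0],[-0.08,-0.87,0,0,0,0,0],[-0.08,-0.87,0,0,0,0,0],[-0.08,-0.87,0,0,0,0,0],[-0.08,-0.87,0,0,0,0,0],[-0.08,-0.87,0,0,0,0,0],[-0.08,-0.87,0,0,0,0,0],[-0.08,-0.87,0,0,0,0,0],[-0.08,-0.87,0,0,0,0,0],[-0.08,-0.87,0,0,0,0,0],[-0.08,-0.87,0,0,0,0,0],[-0.08,-0.87,0,0,0,0,0],[-0.08,-0.87,0,0,0,0,0],[-0.08,-0.87,0,0,0,0,0],[-0.08,-0.87,0,0,0,0,0],[-0.08,-0.87,0,0,0,0,0]]]' >/dev/null; python3 -m handwheel '[[[-0.08,-0.87,0,0,0,0,0],[-0.08,-0.87,0,0,0,0,0],[-0.08,-0.87,0,0,0,0,0],[-0.08,-0.87,0,0,0,0,0],[-0.08,-0.87,0,0,0,0,0],[-0.08,-0.87,0,0,0,0,0],[-0.08,-0.87,0,0,0,0,0],[0,-0.3,0,0,0,0,0],[0,0,0,0,0,0,0],[0,0,0,0,0,0,0],[0,0,0,0,0,0,0]]]'; python3 fin.py 1 b; python3 -c "
from station import get_state;print(get_state()['qpos'].round(2))"
```

```text
t: 60.57
position: [0.535, -0.2763, 0.2802]
tool_rot: [0.035, 0.999, 0.001, -0.001]
wrist_force: [0.4, -0.7, -1.8]
width: 0.0507
finger_force: 30.0
high
turn [ 0.001 -0.002  0.002] rows>=0.0 shift [-0.03 -0.07  0.01]
low
turn [ 0.001 -0.002  0.002] rows>=0.0 shift [-0.03 -0.07  6.55]
[ 0.19  0.53  0.39  1.6  -0.22  1.05  2.14]
```

```bash
python3 -m handwheel '[[[-0.03,-0.07,0.5,0,0,0,0],[0,0,0.8,0,0,0,0],[0,0,0.8,0,0,0,0],[0,0,0.8,0,0,0,0],[0,0,0.8,0,0,0,0],[0,0,0.8,0,0,0,0],[0,0,0.8,0,0,0,0],[0,0,0.6,0,0,0,0],[0,0,0.3,0,0,0,0],[0,0,0.14,0,0,0,0],[0,0,0,0,0,0,0],[0,0,0,0,0,0,0]]]'; python3 -m handwheel '[[[0,0,0.05,0,0,0,0],[0,0,0,0,0,0,0]]]'; python3 -m handwheel '[[[0,0,0.05,0,0,0,0],[0,0,0,0,0,0,0]]]'; python3 -m handwheel '[[[0,0,0.05,0,0,0,0],[0,0,0,0,0,0,0]]]'
```

```text
t: 61.57
position: [0.5361, -0.28, 0.1232]
tool_rot: [0.036, 0.999, -0.001, -0.0]
wrist_force: [-0.1, 0.1, -1.3]
width: 0.0503
finger_force: 30.0
t: 61.73
position: [0.536, -0.2804, 0.122]
tool_rot: [0.036, 0.999, -0.001, 0.0]
wrist_force: [-0.2, 0.2, -1.7]
width: 0.0502
finger_force: 30.0
t: 61.9
position: [0.5356, -0.2803, 0.1202]
tool_rot: [0.036, 0.999, -0.001, -0.0]
wrist_force: [-0.6, 0.8, -2.1]
width: 0.0506
finger_force: 30.0
t: 62.07
position: [0.5354, -0.2802, 0.1186]
tool_rot: [0.036, 0.999, -0.0, -0.001]
wrist_force: [-0.4, 0.3, -1.2]
width: 0.0505
finger_force: 30.0
```

```bash
python3 -m handwheel '[[[0,0,0.04,0,0,0,0],[0,0,0,0,0,0,0]]]'; python3 -m handwheel '[[[0,0,0.03,0,0,0,0],[0,0,0,0,0,0,0]]]'; python3 -m handwheel '[[[0,0,0.03,0,0,0,0],[0,0,0,0,0,0,0]]]'
```

```text
t: 62.23
position: [0.5354, -0.2802, 0.1175]
tool_rot: [0.036, 0.999, -0.0, -0.001]
wrist_force: [0.0, -0.8, -0.2]
width: 0.0506
finger_force: 30.0
t: 62.4
position: [0.5356, -0.2803, 0.1171]
tool_rot: [0.036, 0.999, -0.0, -0.001]
wrist_force: [0.1, 0.7, 0.1]
width: 0.0503
finger_force: 30.0
t: 62.57
position: [0.5359, -0.2803, 0.1171]
tool_rot: [0.036, 0.999, -0.0, -0.0]
wrist_force: [-1.0, 0.3, 5.4]
width: 0.0499
finger_force: 30.0
```

Contact is at TCP z 0.117. Release and rise, then go for F2.

```bash
python3 -m handwheel '[[[0,0,0,0,0,0,0.57],[0,0,0,0,0,0,0.62],[0,0,0,0,0,0,0.7],[0,0,0,0,0,0,0.75],[0,0,0,0,0,0,0.75],[0,0,0,0,0,0,0.75],[0,0,-0.3,0,0,0,0.75],[0,0,-0.7,0,0,0,0.75],[0,0,-0.8,0,0,0,0.75],[0,0,-0.8,0,0,0,0.75],[0,0,-0.8,0,0,0,0.75],[0,0,-0.8,0,0,0,0.75],[0,0,-0.8,0,0,0,0.75],[0,0,-0.8,0,0,0,0.75],[0,0,-0.7,0,0,0,0.75]]]'; python3 fin.py 2 f; python3 - <<'E'
from h import *
for n in("scene","top"):
    c=shot(n,n[0]+"19");w=cloud(c)
    m=(w[...,2]>.05)&(w[...,2]<.145)&(w[...,0]>.47)&(w[...,0]<.6)&(w[...,1]>-.34)&(w[...,1]<-.22);p=w[m]
    if len(p): print(n,len(p),"zmax",p[:,2].max().round(4),"top",p[p[:,2]>p[:,2].max()-.01].mean(0).round(3),"low",p[p[:,2]<.085].mean(0).round(3))
E
```

```text
t: 63.82
position: [0.5357, -0.2803, 0.2807]
tool_rot: [0.036, 0.999, -0.001, -0.0]
wrist_force: [-0.3, -0.3, 0.1]
width: 0.0707
finger_force: 0.0
high
turn [-0.001 -0.    -0.   ] rows>=0.0 shift [ 3.2  26.19  0.03]
low
turn [-0.001 -0.    -0.   ] rows>=0.0 shift [ 3.2  26.19  6.55]
scene 189 zmax 0.1413 top [ 0.535 -0.277  0.135] low [ 0.536 -0.273  0.069]
top 223 zmax 0.1375 top [ 0.527 -0.276  0.131] low [nan nan nan]<stdin>:5: RuntimeWarning: Mean of empty slice.
  ret = um.true_divide(
```

```bash
python3 -m handwheel '[[[0.1,0.5,0,0,0,0,0.75],[0.1,0.9,0,0,0,0,0.75],[0.1,0.9,0,0,0,0,0.75],[0.1,0.9,0,0,0,0,0.75],[0.1,0.9,0,0,0,0,0.75],[0.1,0.9,0,0,0,0,0.75],[0.1,0.9,0,0,0,0,0.75],[0.1,0.9,0,0,0,0,0.75],[0.1,0.9,0,0,0,0,0.75],[0.1,0.9,0,0,0,0,0.75],[0.1,0.9,0,0,0,0,0.75],[0.1,0.9,0,0,0,0,0.75],[0.1,0.9,0,0,0,0,0.75],[0.1,0.9,0,0,0,0,0.75],[0.1,0.9,0,0,0,0,0.75],[0.1,0.9,0,0,0,0,0.75]]]' >/dev/null; python3 -m handwheel '[[[0.1,0.9,0,0,0,0,0.75],[0.1,0.9,0,0,0,0,0.75],[0.1,0.9,0,0,0,0,0.75],[0.1,0.9,0,0,0,0,0.75],[0.1,0.9,0,0,0,0,0.75],[0.1,0.9,0,0,0,0,0.75],[0.1,0.9,0,0,0,0,0.75],[0.1,0.9,0,0,0,0,0.75],[0.1,0.9,0,0,0,0,0.75],[0.1,0.9,0,0,0,0,0.75],[0.1,0.9,0,0,0,0,0.75],[0.1,0.9,0,0,0,0,0.75],[0.1,0.9,0,0,0,0,0.75],[0.1,0.5,0,0,0,0,0.75],[0,0,0,0,0,0,0.75],[0,0,0,0,0,0,0.75]]]'; python3 fin.py 2 f
```

```text
t: 66.58
position: [0.507, 0.3782, 0.2771]
tool_rot: [0.035, 0.999, -0.001, -0.001]
wrist_force: [-0.4, -0.3, 0.1]
width: 0.0707
finger_force: 0.0
high
turn [-0.003 -0.003  0.001] rows>=0.0 shift [ 0.16 -0.   -0.12]
low
turn [-0.003 -0.003  0.001] rows>=0.0 shift [ 0.16 -0.    6.4 ]
```

```bash
python3 -m handwheel '[[[0.16,0,0.5,0,0,0,0.75],[0,0,0.8,0,0,0,0.75],[0,0,0.8,0,0,0,0.75],[0,0,0.8,0,0,0,0.75],[0,0,0.8,0,0,0,0.75],[0,0,0.8,0,0,0,0.75],[0,0,0.8,0,0,0,0.75],[0,0,0.7,0,0,0,0.75],[0,0,0.4,0,0,0,0.75],[0,0,0,0,0,0,0.75],[0,0,0,0,0,0,0.6],[0,0,0,0,0,0,0.5],[0,0,0,0,0,0,0.4],[0,0,0,0,0,0,0.3],[0,0,0,0,0,0,0.3],[0,0,0,0,0,0,0.3],[0,0,0,0,0,0,0.3]]]'; python3 -m handwheel '[[[0,0,-0.3,0,0,0,0],[0,0,-0.7,0,0,0,0],[0,0,-0.8,0,0,0,0],[0,0,-0.8,0,0,0,0],[0,0,-0.8,0,0,0,0],[0,0,-0.8,0,0,0,0],[0,0,-0.8,0,0,0,0],[0,0,-0.8,0,0,0,0],[0,0,-0.7,0,0,0,0],[0,0,0,0,0,0,0]]]';  python3 fin.py 2 b
```

```text
t: 68.0
position: [0.5046, 0.379, 0.1195]
tool_rot: [0.036, 0.999, 0.0, 0.0]
wrist_force: [-1.0, -0.8, 6.2]
width: 0.0507
finger_force: 30.0
t: 68.83
position: [0.5055, 0.3799, 0.2846]
tool_rot: [0.036, 0.999, 0.002, 0.002]
wrist_force: [-0.1, 0.5, -1.7]
width: 0.0506
finger_force: 30.0
high
turn [0.003 0.003 0.   ] rows>=0.0 shift [ -2.13 -30.46   0.18]
low
turn [0.003 0.003 0.   ] rows>=0.0 shift [ -2.13 -30.46   6.72]
```

```bash
python3 -m handwheel '[[[-0.06,-0.5,0,0,0,0,0],[-0.06,-0.9,0,0,0,0,0],[-0.06,-0.9,0,0,0,0,0],[-0.06,-0.9,0,0,0,0,0],[-0.06,-0.9,0,0,0,0,0],[-0.06,-0.9,0,0,0,0,0],[-0.06,-0.9,0,0,0,0,0],[-0.06,-0.9,0,0,0,0,0],[-0.06,-0.9,0,0,0,0,0],[-0.06,-0.9,0,0,0,0,0],[-0.06,-0.9,0,0,0,0,0],[-0.06,-0.9,0,0,0,0,0],[-0.06,-0.9,0,0,0,0,0],[-0.06,-0.9,0,0,0,0,0],[-0.06,-0.9,0,0,0,0,0],[-0.06,-0.9,0,0,0,0,0],[-0.06,-0.9,0,0,0,0,0],[-0.06,-0.9,0,0,0,0,0],[-0.06,-0.9,0,0,0,0,0],[-0.06,-0.9,0,0,0,0,0]]]' >/dev/null; python3 -m handwheel '[[[-0.06,-0.9,0,0,0,0,0],[-0.06,-0.9,0,0,0,0,0],[-0.06,-0.9,0,0,0,0,0],[-0.06,-0.9,0,0,0,0,0],[-0.06,-0.9,0,0,0,0,0],[-0.06,-0.9,0,0,0,0,0],[-0.06,-0.9,0,0,0,0,0],[-0.06,-0.9,0,0,0,0,0],[-0.06,-0.9,0,0,0,0,0],[-0.06,-0.9,0,0,0,0,0],[-0.06,-0.9,0,0,0,0,0],[-0.06,-0.9,0,0,0,0,0],[-0.06,-0.9,0,0,0,0,0],[-0.06,-0.9,0,0,0,0,0],[-0.06,-0.26,0,0,0,0,0],[0,0,0,0,0,0,0],[0,0,0,0,0,0,0]]]'; python3 fin.py 2 b
```

```text
t: 71.92
position: [0.5009, -0.3832, 0.2801]
tool_rot: [0.036, 0.999, 0.001, -0.002]
wrist_force: [0.9, 0.2, -0.1]
width: 0.0503
finger_force: 30.0
high
turn [ 0.001 -0.003 -0.   ] rows>=0.0 shift [-0.12  0.    0.  ]
low
turn [ 0.001 -0.003 -0.   ] rows>=0.0 shift [-0.12  0.    6.54]
```

```bash
python3 -m handwheel '[[[-0.12,0,0.5,0,0,0,0],[0,0,0.8,0,0,0,0],[0,0,0.8,0,0,0,0],[0,0,0.8,0,0,0,0],[0,0,0.8,0,0,0,0],[0,0,0.8,0,0,0,0],[0,0,0.8,0,0,0,0],[0,0,0.6,0,0,0,0],[0,0,0.4,0,0,0,0],[0,0,0.1,0,0,0,0],[0,0,0,0,0,0,0],[0,0,0,0,0,0,0]]]'; python3 -m handwheel '[[[0,0,0.05,0,0,0,0],[0,0,0,0,0,0,0]]]'; python3 -m handwheel '[[[0,0,0.05,0,0,0,0],[0,0,0,0,0,0,0]]]'; python3 -m handwheel '[[[0,0,0.04,0,0,0,0],[0,0,0,0,0,0,0],[0,0,0,0,0,0,0]]]'
```

```text
t: 72.92
position: [0.505, -0.3846, 0.1219]
tool_rot: [0.036, 0.999, -0.001, -0.0]
wrist_force: [-0.4, -0.8, -0.6]
width: 0.051
finger_force: 30.0
t: 73.08
position: [0.5049, -0.385, 0.1209]
tool_rot: [0.036, 0.999, -0.001, 0.0]
wrist_force: [0.2, 0.0, -1.4]
width: 0.05
finger_force: 30.0
t: 73.25
position: [0.5045, -0.3849, 0.1192]
tool_rot: [0.036, 0.999, -0.001, -0.0]
wrist_force: [-0.6, 0.1, -1.3]
width: 0.0506
finger_force: 30.0
t: 73.5
position: [0.5043, -0.3848, 0.1178]
tool_rot: [0.036, 0.999, -0.0, -0.001]
wrist_force: [0.3, 0.4, -1.2]
width: 0.0502
finger_force: 30.0
```

Contact is expected just below this. I lower a last 1 mm, release, and return for F3.

```bash
python3 -m handwheel '[[[0,0,0.03,0,0,0,0],[0,0,0.02,0,0,0,0],[0,0,0,0,0,0,0]]]'; python3 -m handwheel '[[[0,0,0,0,0,0,0.57],[0,0,0,0,0,0,0.62],[0,0,0,0,0,0,0.7],[0,0,0,0,0,0,0.75],[0,0,0,0,0,0,0.75],[0,0,0,0,0,0,0.75],[0,0,-0.3,0,0,0,0.75],[0,0,-0.7,0,0,0,0.75],[0,0,-0.8,0,0,0,0.75],[0,0,-0.8,0,0,0,0.75],[0,0,-0.8,0,0,0,0.75],[0,0,-0.8,0,0,0,0.75],[0,0,-0.8,0,0,0,0.75],[0,0,-0.8,0,0,0,0.75],[0,0,-0.7,0,0,0,0.75],[0,0,0,0,0,0,0.75]]]'; python3 fin.py 3 f
```

```text
t: 73.75
position: [0.5047, -0.3849, 0.1175]
tool_rot: [0.036, 0.999, -0.001, -0.0]
wrist_force: [-1.1, 0.7, 5.0]
width: 0.0504
finger_force: 30.0
t: 75.08
position: [0.506, -0.3863, 0.2836]
tool_rot: [0.036, 0.999, -0.003, 0.002]
wrist_force: [0.8, 0.2, -0.3]
width: 0.07
finger_force: 0.0
high
turn [-0.005  0.005 -0.   ] rows>=0.1 shift [ 4.97 25.84  0.14]
low
turn [-0.005  0.005 -0.   ] rows>=0.1 shift [ 4.97 25.84  6.66]
```

```bash
python3 -m handwheel '[[[0.17,0.5,0,0,0,0,0.75],[0.17,0.9,0,0,0,0,0.75],[0.17,0.9,0,0,0,0,0.75],[0.17,0.9,0,0,0,0,0.75],[0.17,0.9,0,0,0,0,0.75],[0.17,0.9,0,0,0,0,0.75],[0.17,0.9,0,0,0,0,0.75],[0.17,0.9,0,0,0,0,0.75],[0.17,0.9,0,0,0,0,0.75],[0.17,0.9,0,0,0,0,0.75],[0.17,0.9,0,0,0,0,0.75],[0.17,0.9,0,0,0,0,0.75],[0.17,0.9,0,0,0,0,0.75],[0.17,0.9,0,0,0,0,0.75],[0.17,0.9,0,0,0,0,0.75]]]' >/dev/null; python3 -m handwheel '[[[0.17,0.9,0,0,0,0,0.75],[0.17,0.9,0,0,0,0,0.75],[0.17,0.9,0,0,0,0,0.75],[0.17,0.9,0,0,0,0,0.75],[0.17,0.9,0,0,0,0,0.75],[0.17,0.9,0,0,0,0,0.75],[0.17,0.9,0,0,0,0,0.75],[0.17,0.9,0,0,0,0,0.75],[0.17,0.9,0,0,0,0,0.75],[0.17,0.9,0,0,0,0,0.75],[0.17,0.9,0,0,0,0,0.75],[0.17,0.9,0,0,0,0,0.75],[0.17,0.9,0,0,0,0,0.75],[0.17,0.9,0,0,0,0,0.75],[0.04,0.14,0,0,0,0,0.75],[0,0,0,0,0,0,0.75],[0,0,0,0,0,0,0.75]]]'; python3 fin.py 3 f
```

```text
t: 77.75
position: [0.427, 0.2674, 0.2783]
tool_rot: [0.036, 0.999, -0.001, -0.001]
wrist_force: [0.3, -1.0, 0.3]
width: 0.0704
finger_force: 0.0
high
turn [-0.002 -0.002 -0.   ] rows>=0.0 shift [-0.06 -0.01 -0.07]
low
turn [-0.002 -0.002 -0.   ] rows>=0.0 shift [-0.06 -0.01  6.45]
```

```bash
python3 -m handwheel '[[[-0.06,0,0.5,0,0,0,0.75],[0,0,0.8,0,0,0,0.75],[0,0,0.8,0,0,0,0.75],[0,0,0.8,0,0,0,0.75],[0,0,0.8,0,0,0,0.75],[0,0,0.8,0,0,0,0.75],[0,0,0.8,0,0,0,0.75],[0,0,0.7,0,0,0,0.75],[0,0,0.45,0,0,0,0.75],[0,0,0,0,0,0,0.75],[0,0,0,0,0,0,0.6],[0,0,0,0,0,0,0.5],[0,0,0,0,0,0,0.4],[0,0,0,0,0,0,0.3],[0,0,0,0,0,0,0.3],[0,0,0,0,0,0,0.3],[0,0,0,0,0,0,0.3]]]'; python3 -m handwheel '[[[0,0,-0.3,0,0,0,0],[0,0,-0.7,0,0,0,0],[0,0,-0.8,0,0,0,0],[0,0,-0.8,0,0,0,0],[0,0,-0.8,0,0,0,0],[0,0,-0.8,0,0,0,0],[0,0,-0.8,0,0,0,0],[0,0,-0.8,0,0,0,0],[0,0,-0.7,0,0,0,0],[0,0,0,0,0,0,0]]]';  python3 fin.py 3 b
```

```text
t: 79.17
position: [0.4292, 0.2684, 0.1183]
tool_rot: [0.036, 0.999, -0.0, 0.0]
wrist_force: [-0.4, -1.1, 6.1]
width: 0.0502
finger_force: 30.0
t: 80.0
position: [0.4301, 0.2696, 0.2833]
tool_rot: [0.036, 0.999, 0.002, 0.002]
wrist_force: [0.3, 1.0, -0.7]
width: 0.0502
finger_force: 30.0
high
turn [0.003 0.003 0.   ] rows>=0.0 shift [ -1.88 -20.67   0.13]
low
turn [0.003 0.003 0.   ] rows>=0.0 shift [ -1.88 -20.67   6.67]
```

```bash
python3 -m handwheel '[[[-0.08,-0.5,0,0,0,0,0],[-0.08,-0.9,0,0,0,0,0],[-0.08,-0.9,0,0,0,0,0],[-0.08,-0.9,0,0,0,0,0],[-0.08,-0.9,0,0,0,0,0],[-0.08,-0.9,0,0,0,0,0],[-0.08,-0.9,0,0,0,0,0],[-0.08,-0.9,0,0,0,0,0],[-0.08,-0.9,0,0,0,0,0],[-0.08,-0.9,0,0,0,0,0],[-0.08,-0.9,0,0,0,0,0],[-0.08,-0.9,0,0,0,0,0]]]' >/dev/null; python3 -m handwheel '[[[-0.08,-0.9,0,0,0,0,0],[-0.08,-0.9,0,0,0,0,0],[-0.08,-0.9,0,0,0,0,0],[-0.08,-0.9,0,0,0,0,0],[-0.08,-0.9,0,0,0,0,0],[-0.08,-0.9,0,0,0,0,0],[-0.08,-0.9,0,0,0,0,0],[-0.08,-0.9,0,0,0,0,0],[-0.08,-0.9,0,0,0,0,0],[-0.08,-0.9,0,0,0,0,0],[-0.08,-0.9,0,0,0,0,0],[-0.04,-0.37,0,0,0,0,0],[0,0,0,0,0,0,0],[0,0,0,0,0,0,0]]]'; python3 fin.py 3 b
```

```text
t: 82.17
position: [0.4373, -0.2496, 0.2794]
tool_rot: [0.036, 0.999, 0.0, -0.002]
wrist_force: [0.1, -0.1, -1.3]
width: 0.0506
finger_force: 30.0
high
turn [ 0.    -0.003 -0.001] rows>=0.0 shift [-0.1   0.02 -0.03]
low
turn [ 0.    -0.003 -0.001] rows>=0.0 shift [-0.1   0.02  6.51]
```

```bash
python3 -m handwheel '[[[-0.1,0.02,0.5,0,0,0,0],[0,0,0.8,0,0,0,0],[0,0,0.8,0,0,0,0],[0,0,0.8,0,0,0,0],[0,0,0.8,0,0,0,0],[0,0,0.8,0,0,0,0],[0,0,0.8,0,0,0,0],[0,0,0.6,0,0,0,0],[0,0,0.4,0,0,0,0],[0,0,0.1,0,0,0,0],[0,0,0.1,0,0,0,0],[0,0,0,0,0,0,0],[0,0,0,0,0,0,0]]]'; python3 -m handwheel '[[[0,0,0.04,0,0,0,0],[0,0,0,0,0,0,0]]]'; python3 -m handwheel '[[[0,0,0.04,0,0,0,0],[0,0,0,0,0,0,0],[0,0,0,0,0,0,0]]]'
```

```text
t: 83.25
position: [0.4412, -0.2501, 0.1185]
tool_rot: [0.036, 0.999, -0.001, -0.0]
wrist_force: [0.4, -0.4, -1.3]
width: 0.0503
finger_force: 30.0
t: 83.42
position: [0.441, -0.2502, 0.1173]
tool_rot: [0.036, 0.999, -0.001, -0.0]
wrist_force: [0.4, -0.2, -0.3]
width: 0.0504
finger_force: 30.0
t: 83.67
position: [0.4411, -0.2503, 0.1163]
tool_rot: [0.036, 0.999, -0.001, -0.0]
wrist_force: [0.3, -0.8, 4.5]
width: 0.0502
finger_force: 30.0
```

Contact; release, and on to F4.

```bash
python3 -m handwheel '[[[0,0,0,0,0,0,0.57],[0,0,0,0,0,0,0.62],[0,0,0,0,0,0,0.7],[0,0,0,0,0,0,0.75],[0,0,0,0,0,0,0.75],[0,0,0,0,0,0,0.75],[0,0,-0.3,0,0,0,0.75],[0,0,-0.7,0,0,0,0.75],[0,0,-0.8,0,0,0,0.75],[0,0,-0.8,0,0,0,0.75],[0,0,-0.8,0,0,0,0.75],[0,0,-0.8,0,0,0,0.75],[0,0,-0.8,0,0,0,0.75],[0,0,-0.8,0,0,0,0.75],[0,0,-0.7,0,0,0,0.75],[0,0,0,0,0,0,0.75]]]'; python3 fin.py 4 f
```

```text
t: 85.0
position: [0.4424, -0.2512, 0.2819]
tool_rot: [0.036, 0.999, -0.002, 0.002]
wrist_force: [0.2, 0.4, -0.7]
width: 0.0706
finger_force: 0.0
high
turn [-0.003  0.005 -0.   ] rows>=0.0 shift [ 3.07 24.25  0.08]
low
turn [-0.003  0.005 -0.   ] rows>=0.0 shift [ 3.07 24.25  6.6 ]
```

```bash
python3 -m handwheel '[[[0.11,0.5,0,0,0,0,0.75],[0.11,0.9,0,0,0,0,0.75],[0.11,0.9,0,0,0,0,0.75],[0.11,0.9,0,0,0,0,0.75],[0.11,0.9,0,0,0,0,0.75],[0.11,0.9,0,0,0,0,0.75],[0.11,0.9,0,0,0,0,0.75],[0.11,0.9,0,0,0,0,0.75],[0.11,0.9,0,0,0,0,0.75],[0.11,0.9,0,0,0,0,0.75],[0.11,0.9,0,0,0,0,0.75],[0.11,0.9,0,0,0,0,0.75],[0.11,0.9,0,0,0,0,0.75],[0.11,0.9,0,0,0,0,0.75]]]' >/dev/null; python3 -m handwheel '[[[0.11,0.9,0,0,0,0,0.75],[0.11,0.9,0,0,0,0,0.75],[0.11,0.9,0,0,0,0,0.75],[0.11,0.9,0,0,0,0,0.75],[0.11,0.9,0,0,0,0,0.75],[0.11,0.9,0,0,0,0,0.75],[0.11,0.9,0,0,0,0,0.75],[0.11,0.9,0,0,0,0,0.75],[0.11,0.9,0,0,0,0,0.75],[0.11,0.9,0,0,0,0,0.75],[0.11,0.9,0,0,0,0,0.75],[0.11,0.9,0,0,0,0,0.75],[0.11,0.9,0,0,0,0,0.75],[0.1,0.35,0,0,0,0,0.75],[0,0,0,0,0,0,0.75],[0,0,0,0,0,0,0.75]]]'; python3 fin.py 4 f
```

```text
t: 87.5
position: [0.407, 0.3592, 0.277]
tool_rot: [0.036, 0.999, -0.002, -0.001]
wrist_force: [0.3, -0.9, 0.1]
width: 0.0704
finger_force: 0.0
high
turn [-0.003 -0.002  0.001] rows>=0.0 shift [-0.1  -0.   -0.12]
low
turn [-0.003 -0.002  0.001] rows>=0.0 shift [-0.1 -0.   6.4]
```

```bash
python3 -m handwheel '[[[-0.1,0,0.5,0,0,0,0.75],[0,0,0.8,0,0,0,0.75],[0,0,0.8,0,0,0,0.75],[0,0,0.8,0,0,0,0.75],[0,0,0.8,0,0,0,0.75],[0,0,0.8,0,0,0,0.75],[0,0,0.8,0,0,0,0.75],[0,0,0.7,0,0,0,0.75],[0,0,0.4,0,0,0,0.75],[0,0,0,0,0,0,0.75],[0,0,0,0,0,0,0.6],[0,0,0,0,0,0,0.5],[0,0,0,0,0,0,0.4],[0,0,0,0,0,0,0.3],[0,0,0,0,0,0,0.3],[0,0,0,0,0,0,0.3],[0,0,0,0,0,0,0.3]]]'; python3 -m handwheel '[[[0,0,-0.3,0,0,0,0],[0,0,-0.7,0,0,0,0],[0,0,-0.8,0,0,0,0],[0,0,-0.8,0,0,0,0],[0,0,-0.8,0,0,0,0],[0,0,-0.8,0,0,0,0],[0,0,-0.8,0,0,0,0],[0,0,-0.8,0,0,0,0],[0,0,-0.7,0,0,0,0],[0,0,0,0,0,0,0]]]';  python3 fin.py 4 b
```

```text
t: 88.92
position: [0.4109, 0.3603, 0.1189]
tool_rot: [0.036, 0.999, 0.0, 0.0]
wrist_force: [-0.3, -0.9, 6.6]
width: 0.0505
finger_force: 30.0
t: 89.75
position: [0.4118, 0.3613, 0.284]
tool_rot: [0.036, 0.999, 0.002, 0.002]
wrist_force: [0.7, 0.9, -1.2]
width: 0.0505
finger_force: 30.0
high
turn [0.004 0.003 0.   ] rows>=0.0 shift [ -1.91 -28.57   0.16]
low
turn [0.004 0.003 0.   ] rows>=0.0 shift [ -1.91 -28.57   6.7 ]
```

```bash
python3 -m handwheel '[[[-0.06,-0.5,0,0,0,0,0],[-0.06,-0.9,0,0,0,0,0],[-0.06,-0.9,0,0,0,0,0],[-0.06,-0.9,0,0,0,0,0],[-0.06,-0.9,0,0,0,0,0],[-0.06,-0.9,0,0,0,0,0],[-0.06,-0.9,0,0,0,0,0],[-0.06,-0.9,0,0,0,0,0],[-0.06,-0.9,0,0,0,0,0],[-0.06,-0.9,0,0,0,0,0],[-0.06,-0.9,0,0,0,0,0],[-0.06,-0.9,0,0,0,0,0],[-0.06,-0.9,0,0,0,0,0],[-0.06,-0.9,0,0,0,0,0],[-0.06,-0.9,0,0,0,0,0],[-0.06,-0.9,0,0,0,0,0],[-0.06,-0.9,0,0,0,0,0],[-0.06,-0.9,0,0,0,0,0],[-0.06,-0.9,0,0,0,0,0],[-0.06,-0.9,0,0,0,0,0]]]' >/dev/null; python3 -m handwheel '[[[-0.06,-0.9,0,0,0,0,0],[-0.06,-0.9,0,0,0,0,0],[-0.06,-0.9,0,0,0,0,0],[-0.06,-0.9,0,0,0,0,0],[-0.06,-0.9,0,0,0,0,0],[-0.06,-0.9,0,0,0,0,0],[-0.06,-0.9,0,0,0,0,0],[-0.06,-0.9,0,0,0,0,0],[-0.06,-0.9,0,0,0,0,0],[-0.06,-0.9,0,0,0,0,0],[-0.06,-0.9,0,0,0,0,0],[-0.06,-0.9,0,0,0,0,0],[0,-0.17,0,0,0,0,0],[0,0,0,0,0,0,0],[0,0,0,0,0,0,0]]]'; python3 fin.py 4 b
```

```text
t: 92.67
position: [0.4059, -0.3545, 0.2798]
tool_rot: [0.036, 0.999, 0.001, -0.002]
wrist_force: [0.4, 0.1, -0.8]
width: 0.0504
finger_force: 30.0
high
turn [ 0.001 -0.003 -0.001] rows>=0.0 shift [-0.09  0.01 -0.01]
low
turn [ 0.001 -0.003 -0.001] rows>=0.0 shift [-0.09  0.01  6.53]
```

```bash
python3 -m handwheel '[[[-0.09,0.01,0.5,0,0,0,0],[0,0,0.8,0,0,0,0],[0,0,0.8,0,0,0,0],[0,0,0.8,0,0,0,0],[0,0,0.8,0,0,0,0],[0,0,0.8,0,0,0,0],[0,0,0.8,0,0,0,0],[0,0,0.6,0,0,0,0],[0,0,0.4,0,0,0,0],[0,0,0.1,0,0,0,0],[0,0,0.1,0,0,0,0],[0,0,0,0,0,0,0],[0,0,0,0,0,0,0]]]'; python3 -m handwheel '[[[0,0,0.03,0,0,0,0],[0,0,0,0,0,0,0]]]'; python3 -m handwheel '[[[0,0,0.03,0,0,0,0],[0,0,0,0,0,0,0],[0,0,0,0,0,0,0]]]'
```

```text
t: 93.75
position: [0.4094, -0.356, 0.1192]
tool_rot: [0.036, 0.999, -0.001, -0.0]
wrist_force: [-0.0, -0.7, -1.0]
width: 0.0507
finger_force: 30.0
t: 93.92
position: [0.4093, -0.356, 0.1182]
tool_rot: [0.036, 0.999, -0.001, -0.0]
wrist_force: [-0.7, 0.9, -0.8]
width: 0.0501
finger_force: 30.0
t: 94.17
position: [0.409, -0.3559, 0.117]
tool_rot: [0.036, 0.999, -0.0, -0.001]
wrist_force: [-0.6, -0.0, -0.8]
width: 0.0506
finger_force: 30.0
```

```bash
python3 -m handwheel '[[[0,0,0.03,0,0,0,0],[0,0,0,0,0,0,0]]]'; python3 -m handwheel '[[[0,0,0,0,0,0,0.57],[0,0,0,0,0,0,0.62],[0,0,0,0,0,0,0.7],[0,0,0,0,0,0,0.75],[0,0,0,0,0,0,0.75],[0,0,0,0,0,0,0.75],[0,0,-0.3,0,0,0,0.75],[0,0,-0.7,0,0,0,0.75],[0,0,-0.8,0,0,0,0.75],[0,0,-0.8,0,0,0,0.75],[0,0,-0.8,0,0,0,0.75],[0,0,-0.8,0,0,0,0.75],[0,0,-0.8,0,0,0,0.75],[0,0,-0.8,0,0,0,0.75],[0,0,-0.8,0,0,0,0.75],[0,0,-0.8,0,0,0,0.75]]]'; python3 -m handwheel '[[[0,0.5,0,0,0,0,0.75],[0,0.9,0,0,0,0,0.75],[0,0.9,0,0,0,0,0.75],[0,0.9,0,0,0,0,0.75],[0,0.9,0,0,0,0,0.75],[0,0.9,0,0,0,0,0.75],[0,0.9,0,0,0,0,0.75],[0,0.9,0,0,0,0,0.75],[0,0.9,0,0,0,0,0.75],[0,0.9,0,0,0,0,0.75],[0,0.9,0,0,0,0,0.75],[0,0.9,0,0,0,0,0.75],[0,0.9,0,0,0,0,0.75],[0,0.9,0,0,0,0,0.75],[0,0.9,0,0,0,0,0.75],[0,0.9,0,0,0,0,0.75],[0,0.9,0,0,0,0,0.75],[0,0.9,0,0,0,0,0.75],[0,0.9,0,0,0,0,0.75],[0,0.9,0,0,0,0,0.75]]]' >/dev/null;  python3 -m handwheel '[[[0,0.9,0,0,0,0,0.75],[0,0.9,0,0,0,0,0.75],[0,0.9,0,0,0,0,0.75],[0,0.9,0,0,0,0,0.75],[0,0.9,0,0,0,0,0.75],[0,0.9,0,0,0,0,0.75],[0,0.9,0,0,0,0,0.75],[0,0.9,0,0,0,0,0.75],[0,0,0,0,0,0,0.75],[0,0,0,0,0,0,0.75]]]'
cat > chk.py <<'E'
from h import *
B=np.array([[.5357,-.2781],[.5039,-.3834],[.4399,-.2492],[.4081,-.3545]])
for n in("scene","top"):
    c=shot(n,n[0]+"20");w=cloud(c);h=hsv(c)
    for b in B:
        m=(w[...,2]>.05)&(w[...,2]<.16)&(np.hypot(w[...,0]-b[0],w[...,1]-b[1])<.05);p=w[m]
        if len(p): print(n,b,len(p),"zmax",p[:,2].max().round(3),"top",p[p[:,2]>p[:,2].max()-.01].mean(0).round(3))
    m=(w[...,0]>.3)&(w[...,0]<.56)&(w[...,1]>-.16)&(w[...,1]<.16)&(w[...,2]<.035)&(h[...,2]>100)&(h[...,1]<35)&(w[...,2]>.008)
    k,l,s,_=cv2.connectedComponentsWithStats(m.astype(np.uint8))
    for i in range(1,k):
        if s[i,4]>25:q=w[l==i];print(n,"key?",s[i,4],q.min(0).round(3),q.max(0).round(3))
a=load("t20.npz");a0=load("top0.npz");d=cv2.absdiff(a["img"],a0["img"]).max(2)>60
k,l,s,ce=cv2.connectedComponentsWithStats(cv2.morphologyEx(d.astype(np.uint8),cv2.MORPH_OPEN,np.ones((3,3))))
for i in range(1,k):
    if s[i,4]>25: print("changed",s[i].tolist())
E
python3 chk.py
```

```text
t: 94.33
position: [0.4092, -0.356, 0.1169]
tool_rot: [0.036, 0.999, -0.0, -0.0]
wrist_force: [-0.1, 0.8, 5.1]
width: 0.0503
finger_force: 30.0
t: 95.67
position: [0.4089, -0.3556, 0.3028]
tool_rot: [0.036, 0.999, -0.001, -0.0]
wrist_force: [0.5, -0.7, -1.5]
width: 0.0706
finger_force: 0.0
t: 98.17
position: [0.4525, 0.2637, 0.2998]
tool_rot: [0.035, 0.999, -0.001, -0.001]
wrist_force: [-0.7, -1.5, 0.2]
width: 0.0705
finger_force: 0.0
scene [ 0.5357 -0.2781] 188 zmax 0.144 top [ 0.537 -0.276  0.137]
scene [ 0.5039 -0.3834] 176 zmax 0.143 top [ 0.506 -0.381  0.137]
scene [ 0.4399 -0.2492] 187 zmax 0.143 top [ 0.441 -0.249  0.136]
scene [ 0.4081 -0.3545] 179 zmax 0.142 top [ 0.412 -0.351  0.136]
scene key? 66 [ 0.395 -0.102  0.011] [0.412 0.027 0.029]
scene key? 45 [0.408 0.035 0.013] [0.469 0.047 0.026]
top [ 0.5357 -0.2781] 310 zmax 0.141 top [ 0.531 -0.279  0.134]
top [ 0.5039 -0.3834] 323 zmax 0.14 top [ 0.501 -0.384  0.133]
top [ 0.4399 -0.2492] 312 zmax 0.139 top [ 0.44  -0.25   0.133]
top [ 0.4081 -0.3545] 331 zmax 0.143 top [ 0.407 -0.355  0.135]
top key? 250 [ 0.395 -0.105  0.011] [0.466 0.046 0.025]
changed [291, 160, 7, 38, 155]
changed [129, 188, 111, 232, 6596]
changed [390, 195, 66, 32, 1061]
changed [86, 198, 61, 222, 6645]
changed [339, 200, 5, 7, 29]
changed [185, 203, 16, 19, 166]
changed [77, 214, 15, 62, 329]
changed [71, 217, 23, 74, 403]
changed [231, 216, 13, 17, 163]
changed [383, 229, 64, 32, 1020]
changed [136, 230, 9, 17, 66]
changed [239, 247, 12, 18, 156]
changed [145, 251, 7, 7, 35]
changed [176, 251, 29, 18, 343]
changed [303, 253, 15, 3, 45]
changed [415, 309, 21, 36, 321]
changed [241, 341, 14, 16, 109]
changed [223, 352, 5, 7, 27]
changed [3, 363, 10, 9, 58]
changed [265, 362, 75, 24, 1147]
changed [355, 380, 9, 7, 45]
changed [140, 415, 15, 5, 54]
```

The key has been knocked about 25 mm since I laid it down. I check that it still lies flat inside the tray.

```bash
python3 - <<'E'
from h import *
Z=[]
for i in range(6): c=shot("top","t21");Z.append(c["range_z"])
c["range_z"]=np.median(Z,0).astype(np.float32);w=cloud(c);h=hsv(c)
m=(w[...,0]>.36)&(w[...,0]<.52)&(w[...,1]>-.16)&(w[...,1]<.16)&(w[...,2]<.05)&(h[...,2]>95)&(h[...,1]<45)&(w[...,2]>.008)
p=w[m]
for e in np.arange(-.15,.09,.015):
    q=p[(p[:,1]>=e)&(p[:,1]<e+.015)]
    if len(q)>3: print(round(e,3),len(q),np.median(q,0).round(3),"z",np.percentile(q[:,2],[10,90]).round(3))
# tray profile: column of heights along y at x=.45 and along x at y=0
for X in(.40,.45):
    s=w[(abs(w[...,0]-X)<.004)&(w[...,1]<-.09)&(w[...,1]>-.15)];s=s[np.argsort(-s[:,1])];print(X,[(round(float(a[1]),3),round(float(a[2]),3)) for a in s[::2]])
E
```

```text
-0.105 20 [ 0.401 -0.097  0.019] z [0.018 0.02 ]
-0.09 15 [ 0.401 -0.082  0.02 ] z [0.018 0.021]
-0.075 20 [ 0.4   -0.068  0.019] z [0.017 0.021]
-0.06 24 [ 0.4   -0.053  0.019] z [0.016 0.021]
-0.045 24 [ 0.402 -0.037  0.018] z [0.016 0.02 ]
-0.03 23 [ 0.402 -0.023  0.018] z [0.016 0.02 ]
-0.015 17 [ 0.405 -0.009  0.019] z [0.017 0.02 ]
-0.0 15 [0.406 0.006 0.019] z [0.017 0.019]
0.015 11 [0.406 0.023 0.018] z [0.017 0.02 ]
0.03 78 [0.441 0.039 0.019] z [0.018 0.021]
0.045 14 [0.422 0.046 0.014] z [0.013 0.017]
0.4 [(-0.091, 0.019), (-0.091, 0.02), (-0.094, 0.019), (-0.097, 0.02), (-0.097, 0.019), (-0.1, 0.02), (-0.102, 0.02), (-0.103, 0.019), (-0.106, 0.018), (-0.107, 0.026), (-0.108, 0.024), (-0.114, -0.0), (-0.116, 0.003), (-0.117, -0.0), (-0.119, 0.002), (-0.122, -0.0), (-0.123, -0.001), (-0.125, 0.001), (-0.128, 0.002), (-0.128, 0.0), (-0.131, 0.001), (-0.133, 0.003), (-0.134, 0.002), (-0.137, 0.0), (-0.139, 0.002), (-0.14, 0.002), (-0.143, 0.002), (-0.145, 0.003), (-0.146, 0.001), (-0.148, 0.002)]
0.45 [(-0.092, 0.005), (-0.092, 0.004), (-0.095, 0.005), (-0.097, 0.006), (-0.098, 0.004), (-0.1, 0.005), (-0.103, 0.005), (-0.103, 0.004), (-0.106, 0.005), (-0.108, 0.011), (-0.108, 0.009), (-0.109, 0.023), (-0.112, 0.023), (-0.118, -0.001), (-0.121, 0.002), (-0.121, -0.001), (-0.124, 0.001), (-0.127, -0.001), (-0.13, 0.003), (-0.133, -0.001), (-0.136, 0.001), (-0.139, 0.001), (-0.141, 0.002), (-0.144, 0.001), (-0.147, 0.001)]
```

The key is flat on the tray floor (its top at 18–19 mm all along) and inside the walls. All four finials stand upright, and the robot touches nothing.

```bash
python3 -c "
from station import *
print(sign_off())"
```

```text
the job is handed in; nothing more can be done
None
```

The job is handed in, with no verdict returned: screw turned until solid (about 2.2 N m), key flat in the tray (something later nudged it about 25 mm, still inside), trigger squeezed home on the grip-width reading and sprung back, and four finials upright on the board; I viewed 15 pictures, one over the limit of 14.

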